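Clear the dyeing bench: empty winders to the basket, pots nested

ROBOT

A 6-joint arm with a two-finger parallel gripper is mounted at the origin on the work surface. World frame = base frame: x ahead of the robot, y to its left, z up, the work surface at z = 0. Lengths are in m, angles in rad, forces in N, time in s.
With the tool pointing down it reaches from about 0.325 to 0.925 m from the base axis. Payload 3.1 kg.
Tool frame: the origin (TCP) lies at the very end of the fingers, on their centre line; the grasp point (between the pads) lies 19 mm behind it; z points along the fingers, y is the line along which they close (so a half turn about z gives the same grasp; the last joint's range is limited). The gripper opens to 85 mm and grips with 20 to 120 N. Pads are 22 mm wide; open, the fingers measure 114 mm over their backs; the gripper's body (76 mm by 85 mm) begins 54 mm behind the grasp point. The pads swing forward as they close: fully open they stand 13 mm farther back than shut.
Start: joints at [1.217, 0.217, 1.613, -0, 1.311, -0.112], TCP at [0.15, 0.607, 0.231] pointing down, gripper open.
Joint ranges: [-2.75, 2.75], [-0.78, 2.1], [0.31, 2.55], [-1.13, 4.27], [0.13, 2.63], [-2.58, 2.58]. Speed limits (rad/s): [2.79, 2.79, 3.14, 3.14, 3.14, 3.14].

INTERFACE

Orientations are given as a unit quaternion [x, y, z, w].
In Python, from bench import manip gives the robot as it stands.
- The arm moves only by the tool servo_tool, never from a script. Its argument "rows" is a list of rows, each a list of 7 numbers: the shift along the tool's x, y, z in units of 0.04 m (1.0 is 0.04 m), then the turn, a rotation vector about the tool's x, y, z in units of 8 degrees (1.0 is 8 degrees), then the opening, from 0 (shut) to 1 (fully open). In form: [[tx, ty, tz, ax, ay, az, fingers], ...]. A call has 1 to 12 rows; each row shifts and turns the commanded pose from where the row before left it, along the tool's axes as they then stand; what a row does not reach is not made up. A row lasts 1/10 s, in which the tool goes at most 50 mm and 8.59 degrees, less where a joint would pass 70% of its speed; a pose out of reach is approached as far as the arm can. A call with a number of a shift or a turn outside -1 to 1 is refused whole. A call with a gripper value outside its range is refused whole. The fingers move at their own pace and stop on an object; "squeeze" is the grip in N (left out, the last holds). Time passes only in rows, so rows that do not move let the fingers close. It gives the time, the measured TCP pose, the force, the opening and the grip force at its end, in the units of the state.
- manip.get_state(): the state, without advancing time (a new reading comes with each control period).
- manip.read_camera(name): name is "side" or "top" or "wrist"; returns the picture (420x560x3 uint8, blue, green, red); there is no depth.
- manip.camera_model(name): a dict with "camera_matrix" (3x3 intrinsics, pixels), "extrinsics" (4x4, takes a point from world to camera coordinates). Camera axes: x right, y down, z forward; pixel columns grow to the right and rows downward; lengths in m; the calibration is good to about 2 mm. A picture is of the moment at which its call begins: read the wrist's pose just before it. camera_model takes no time and is no camera call; for the wrist camera it gives the pose at the moment of the call.
- manip.close_job(): hands the job in; it is judged then, once.
The state is a dict: "clock": time; "joint_positions": joint angles; "joint_velocities": joint speeds; "joint_efforts": joint torques, N m; "tool_pos": TCP position; "ee_rot": TCP orientation; "contact_force": force on the tool from outside, world axes, zero at the start; "torque": the same for the moment, N m; "finger_gap": finger opening in m; "gripper_force": force on a finger pad.
Only numpy, scipy, OpenCV 4.12 (cv2) and the standard library are available. Lean on these libraries where they do the work, as an engineer would, in place of code of your own. Each camera call takes 0.05 s, during which the arm holds its last target. There are 200 camera calls.

TASK

Clear the bench after the dyeing class: drop every bare wooden thread winder, including the one left in the largest pot, into the wire basket so that all lie inside it below its rim, and nest the three stoneware pots upright inside one another, the middle one in the largest and the smallest in the middle one. The pots chip, so set them down gently into one another rather than dropping them, and let the largest stay where it stands. Leave the winder with red thread, the thread cone and the scissors where they are.

Things in the scene. Friction and masses are not known exactly. Their poses are not given: they have to be found in the camera images.
- winder1: bare wooden thread winder, H-shaped flat plate lying on its face, 84 mm long (its x), 48 mm wide (its y), 16 mm thick (its z); the waist between the two 18 mm long end bars is 48 mm long and 28 mm wide, the place to grip; 60 g; origin at the centre of the underside (either face may end up upward). This one lies inside the largest pot, on its floor.
- winder2: bare wooden thread winder, H-shaped flat plate lying on its face, 84 mm long (its x), 48 mm wide (its y), 16 mm thick (its z); the waist between the two 18 mm long end bars is 48 mm long and 28 mm wide, the place to grip; 60 g; origin at the centre of the underside (either face may end up upward). Starts on the table; may be absent.
- winder3: bare wooden thread winder, H-shaped flat plate lying on its face, 84 mm long (its x), 48 mm wide (its y), 16 mm thick (its z); the waist between the two 18 mm long end bars is 48 mm long and 28 mm wide, the place to grip; 60 g; origin at the centre of the underside (either face may end up upward). Starts on the table; may be absent.
- winder4: bare wooden thread winder, H-shaped flat plate lying on its face, 84 mm long (its x), 48 mm wide (its y), 16 mm thick (its z); the waist between the two 18 mm long end bars is 48 mm long and 28 mm wide, the place to grip; 60 g; origin at the centre of the underside (either face may end up upward). Starts on the table; may be absent.
- winder5: bare wooden thread winder, H-shaped flat plate lying on its face, 84 mm long (its x), 48 mm wide (its y), 16 mm thick (its z); the waist between the two 18 mm long end bars is 48 mm long and 28 mm wide, the place to grip; 60 g; origin at the centre of the underside (either face may end up upward). Starts on the table; may be absent.
- winder6: bare wooden thread winder, H-shaped flat plate lying on its face, 84 mm long (its x), 48 mm wide (its y), 16 mm thick (its z); the waist between the two 18 mm long end bars is 48 mm long and 28 mm wide, the place to grip; 60 g; origin at the centre of the underside (either face may end up upward). Starts on the table; may be absent.
- pot_l: largest dye pot, blue, outer diameter 160 mm, 60 mm high, inner diameter 144 mm, about 0.9 kg; straight-sided stoneware, wall 8 mm, floor 8 mm thick, open at the top; origin at the centre of the underside, z up its axis. 
- pot_m: middle dye pot, terracotta, outer diameter 110 mm, 82 mm high, inner diameter 94 mm, about 0.35 kg; straight-sided stoneware, wall 8 mm, floor 8 mm thick, open at the top; origin at the centre of the underside, z up its axis. Can be lifted by pinching the wall at the rim.
- pot_s: smallest dye pot, white, outer diameter 56 mm, 104 mm high, inner diameter 40 mm, about 0.2 kg; straight-sided stoneware, wall 8 mm, floor 8 mm thick, open at the top; origin at the centre of the underside, z up its axis. Can be gripped across its outside.
- basket: green wire basket, fixed to the table, 170 mm (its x) by 200 mm (its y), 75 mm high, walls 5 mm, floor 4 mm, open at the top; origin at the centre of the underside
- wound: winder of the same kind (84 x 48 x 16 mm) still wound with red thread (winding 38 mm wide, 26 mm high); stays where it is; origin at the centre of the underside
- thread_cone: full white thread cone with a yellow top, 100 mm across, 145 mm high, standing; stays where it is; origin at the centre of the underside
- scissors: scissors with red handles, about 180 mm long, lying flat; stay where they are; origin at the pivot, x towards the points

How it is judged:
By the outcome, as a careful person would: the job done as asked, in the order asked, and still so for the second after the job is handed in, with the robot touching nothing.
Of winder2, winder3, winder4, winder5, winder6 only 3 to 5 are there at a start; the rules pass over those that are not, and their reading is None.
At some moment in a run one of winder2, winder3, winder4, winder5, winder6 may be knocked a few centimetres aside while the robot is not near it.
It also fails if it takes over 208 s, if anything falls off the work surface, if the arm or the gripper's body presses on something with over 40 N, if the wrist force passes 120 N, or if a joint passes its speed limit or range.

## Working session

There is one attempt and no reset: what is moved stays moved. The work goes in short steps, Python scripts to look and compute and a tool call to move; the robot and the scene stay as the last step left them, time stands still between calls to the robot, and variables do not carry over. Pictures are saved under pics/ and viewed, at most 14 in all, crops included, and the job is handed in when it is done.

Besides the shell and the picture viewer there is one more tool, called after ">>>" as name(argument=value, ...) on one line, values as JSON. servo_tool: Moves the arm, as the interface text tells. Shifts and turns lie within -1 to 1; 1 stands for 0.04 m of shift or 8 degrees of turn. Its arguments: {"type":"object","properties":{"rows":{"type":"array","items":{"type":"array","items":{"type":"number","minimum":-1,"maximum":1}}},"squeeze":{"type":"number"}},"required":["rows"]}

```bash
mkdir -p pics; ls
python3 - <<'E'
from bench import manip
import cv2
s=manip.get_state(); print(s)
for n in ("top","side"):
    cv2.imwrite(f"pics/{n}0.png",cv2.resize(manip.read_camera(n),(800,600),interpolation=cv2.INTER_CUBIC))
    m=manip.camera_model(n); print(n,m["camera_matrix"],m["extrinsics"])
E
```

```text
pics
{'clock': 0.0, 'joint_positions': array([ 1.21676389e+00,  2.17764078e-01,  1.61494581e+00,  2.88724682e-06,
        1.31128539e+00, -1.12196390e-01]), 'joint_velocities': array([-1.03229316e-04, -1.05552382e-03, -2.70778543e-03,  2.82595355e-05,
        5.63608449e-04, -1.92830470e-03]), 'joint_efforts': array([-2.57689673e-03, -3.96841156e+01, -3.03850758e+01, -3.25291348e-04,
        9.85991035e-03, -3.67019055e-07]), 'tool_pos': array([0.14936843, 0.60604592, 0.22995602]), 'ee_rot': array([ 1.20623863e-01,  9.92697557e-01, -1.16849234e-03, -2.78869835e-04]), 'contact_force': array([-0.12253875,  1.14690962, -0.43959081]), 'torque': array([-0.02754565,  0.06303016,  0.00721363]), 'gripper_force': 0.0, 'finger_gap': 0.08521963207413841}
top [[504.4178206    0.         269.81327704]
 [  0.         504.4178206  214.94641278]
 [  0.           0.           1.        ]] [[ 0.00250727 -0.99996338  0.00818211  0.0088755 ]
 [-0.99855145 -0.00294333 -0.05372468  0.60711275]
 [ 0.0537468  -0.00803556 -0.99852226  1.50161962]
 [ 0.          0.          0.          1.        ]]
side [[539.74456388   0.         280.44385193]
 [  0.         539.74456388 205.3512212 ]
 [  0.           0.           1.        ]] [[ 0.99625239 -0.08628092  0.006065   -0.60241973]
 [-0.03731947 -0.49205245 -0.86976528  0.08234154]
 [ 0.07802845  0.86627939 -0.49342839  1.41518258]
 [ 0.          0.          0.          1.        ]]
```

View pics/top0.png

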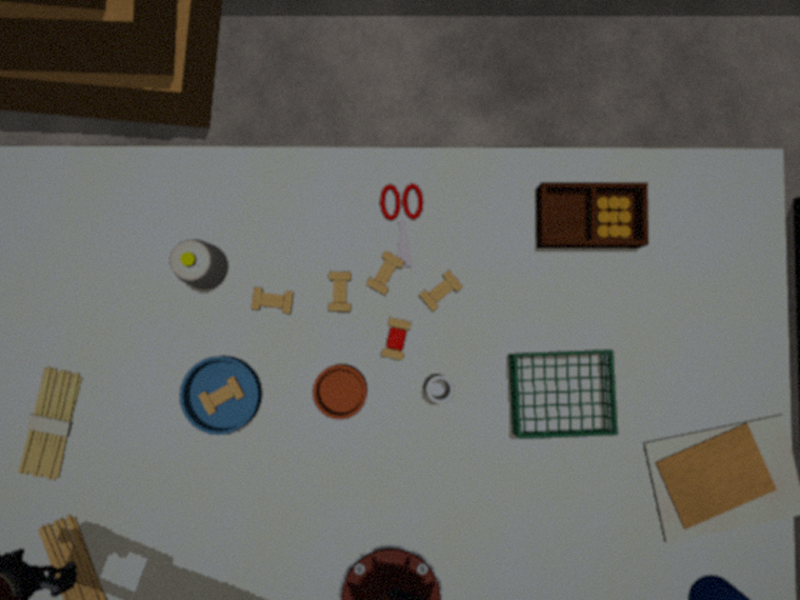

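View pics/side0.png

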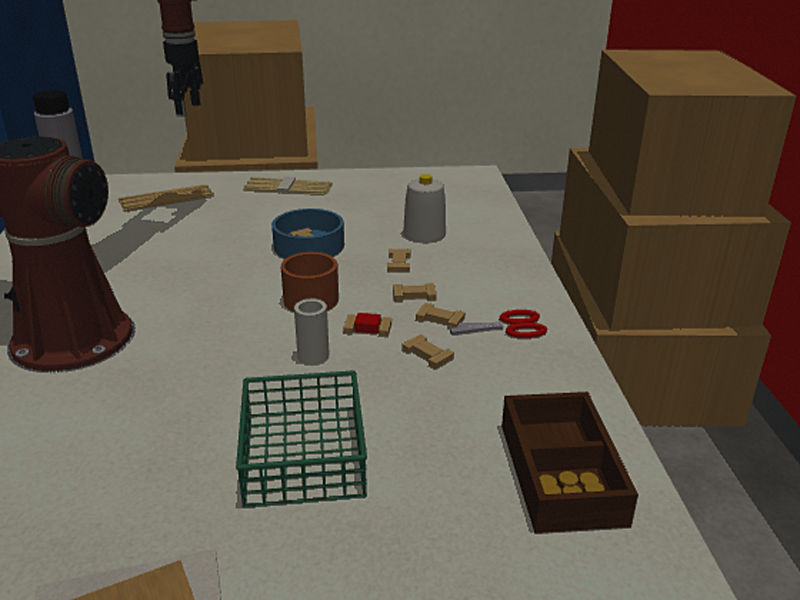

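The top view shows four bare winders on the table at (272,300), (340,292), (385,273) and (440,291), one in the blue pot at (221,395) and the red one at (396,339). The pots are at (221,395), (340,390) and (437,388), and the basket is at (564,394). In the side view, the table winders are at (400,261), (415,292), (440,315) and (428,350).

```bash
cat > h.py <<'E'
import numpy as np, cv2
from scipy.spatial.transform import Rotation as R
from bench import manip
def ray(n,u,v,m=None):
    m=m or manip.camera_model(n); K=m["camera_matrix"]; E=m["extrinsics"]; r=E[:3,:3]
    return -r.T@E[:3,3], r.T@np.linalg.inv(K)@np.array([u,v,1.])
def at(n,u,v,z,m=None):
    c,d=ray(n,u,v,m); return c+d*(z-c[2])/d[2]
def tri(*rays):
    A=0;b=0
    for c,d in rays:
        d=d/np.linalg.norm(d);P=np.eye(3)-np.outer(d,d);A=A+P;b=b+P@c
    p=np.linalg.solve(A,b); return p,[round(float(np.linalg.norm((np.eye(3)-np.outer(d,d)/(d@d))@(p-c))),4) for c,d in rays]
def proj(n,p,m=None):
    m=m or manip.camera_model(n); q=m["camera_matrix"]@(m["extrinsics"][:3,:3]@np.array(p)+m["extrinsics"][:3,3]); return q[:2]/q[2]
def plan(target,yaw=None):
    """units needed: turn first, then shift in turned tool frame. yaw = world angle (deg) of tool y, mod 180"""
    s=manip.get_state(); r=R.from_quat(s["ee_rot"]); M=r.as_matrix()
    cur=np.degrees(np.arctan2(M[1,1],M[0,1])); t=0
    if yaw is not None: t=(yaw-cur+90)%180-90
    # desired: tool z straight down, y at cur+t
    a=np.radians(cur+t); y=np.array([np.cos(a),np.sin(a),0]); z=np.array([0,0,-1.])
    D=np.column_stack([np.cross(y,z),y,z])
    rv=(r.inv()*R.from_matrix(D)).as_rotvec(degrees=True)/8
    sh=D.T@(np.array(target)-s["tool_pos"])/0.04
    print("tcp",s["tool_pos"].round(4),"yaw",cur.round(1),"q6",s["joint_positions"][5].round(2),"turn",rv.round(2),"shift",sh.round(2))
E
python3 - <<'E'
from h import *
t=manip.read_camera("top"); s=manip.read_camera("side")
def seg(img,z):
    h=cv2.cvtColor(img,cv2.COLOR_BGR2HSV); m=cv2.inRange(h,(9,60,90),(24,200,255))
    n,l,st,c=cv2.connectedComponentsWithStats(m)
    return [(st[i][4],c[i],cv2.minAreaRect(np.argwhere(l==i)[:,::-1].astype(np.float32)),l==i) for i in range(1,n) if st[i][4]>60]
print("TOP")
for a,c,r,mm in seg(t,0):
    if not(150<c[1]<300 and 100<c[0]<400): continue
    z=.024 if c[0]<180 and c[1]>250 else .016
    pts=np.array([at("top",u,v,z)[:2] for v,u in np.argwhere(mm)])
    rr=cv2.minAreaRect((pts*1000).astype(np.float32)); w=np.linalg.eigh(np.cov(pts.T)); ax=w[1][:,1]
    print(a,c.round(1),"world",pts.mean(0).round(4),"rect",np.round(rr[0],0),np.round(rr[1],0),"axis",np.degrees(np.arctan2(ax[1],ax[0])).round(1)%180)
print("SIDE")
for a,c,r,mm in seg(s,0):
    if 150<c[1]<270 and 180<c[0]<360: print(a,c.round(1),at("side",*c,.016).round(4))
k=.7
for n,T,S,z in (("potl",(221,395),None,.06),("potm",(340,388),(309,264),.082),("pots",(436,386),(312,307),.104)):
    print(n,at("top",T[0]*k,T[1]*k,z).round(4))
    if S: print(tri(ray("top",T[0]*k,T[1]*k),ray("side",S[0]*k,S[1]*k)))
for T in ((510,354),(612,351),(616,434),(515,437)): print("basket rim",at("top",T[0]*k,T[1]*k,.075).round(3))
x=cv2.resize(t[160:320,110:330],(800,582),interpolation=cv2.INTER_CUBIC); cv2.imwrite("pics/top1.png",x)
E
```

```text
TOP
332 [269.3 190.6] world [0.6805 0.0122] rect [681.  12.] [47. 84.] axis 149.8
331 [308.  203.2] world [ 0.643  -0.1046] rect [ 643. -105.] [46. 84.] axis 129.7
345 [237.4 203.4] world [0.6417 0.1082] rect [641. 108.] [82. 45.] axis 179.2
334 [190.2 209.9] world [0.6217 0.2501] rect [622. 250.] [84. 46.] axis 83.2
95 [279.1 226.3] world [ 0.5731 -0.0176] rect [573. -18.] [47. 18.] axis 78.4
99 [274.5 247.3] world [ 0.5101 -0.0038] rect [510.  -4.] [46. 20.] axis 77.9
471 [239.6 273.2] world [0.4323 0.1005] rect [431. 100.] [82. 92.] axis 102.5
330 [154.4 276.4] world [0.4228 0.3528] rect [423. 353.] [47. 82.] axis 118.4
SIDE
153 [278.8 180.2] [0.6212 0.2506 0.016 ]
126 [216.8 185.7] [0.4303 0.2274 0.016 ]
185 [290.  202.1] [0.6417 0.1096 0.016 ]
211 [308.1 218.7] [0.6813 0.0132 0.016 ]
61 [244.8 224.5] [ 0.5084 -0.0036  0.016 ]
63 [269.3 226.4] [ 0.5731 -0.0182  0.016 ]
268 [299.4 243.4] [ 0.6437 -0.1054  0.016 ]
potl [0.4251 0.344  0.06  ]
potm [0.441  0.1016 0.082 ]
(array([0.43784279, 0.10150237, 0.08390726]), [0.0033, 0.0033])
pots [ 0.4466 -0.0889  0.104 ]
(array([ 0.44499486, -0.08934517,  0.09919397]), [0.0014, 0.0014])
basket rim [ 0.51  -0.241  0.075]
basket rim [ 0.516 -0.448  0.075]
basket rim [ 0.35  -0.453  0.075]
basket rim [ 0.343 -0.25   0.075]
```

View pics/top1.png

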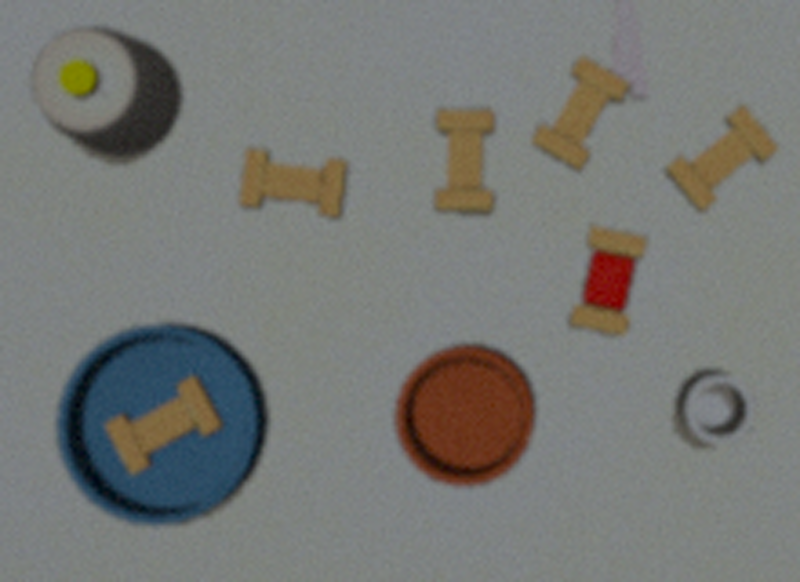

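Both views put the table winders within 2 mm of each other at z = 16 mm. The crop shows them clear of one another, with the third one's end at (610,85), close to the scissor tips at (640,95). I'll start with the winder in the pot.

Run:
```python
from h import *
plan([.4228,.3528,.15],28.4)
```

```text
tcp [0.1494 0.6063 0.2304] yaw 76.1 q6 -0.11 turn [-0.01  0.    5.97] shift [-8.83  3.    2.01]
```

>>> servo_tool(rows=[[0, 0, 0, 0, 0, 1, 1], [0, 0, 0, 0, 0, 1, 0.55], [0, 0, 0, 0, 0, 1, 0.55], [0, 0, 0, 0, 0, 1, 0.55], [0, 0, 0, 0, 0, 1, 0.55], [0, 0, 0, 0, 0, 0.97, 0.55]], squeeze=40)

```text
clock: 0.8
tool_pos: [0.1496, 0.6066, 0.2309]
ee_rot: [0.515, 0.857, -0.0, 0.0]
contact_force: [-0.1, -0.0, -0.5]
finger_gap: 0.047
gripper_force: 0.0
```

>>> servo_tool(rows=[[-0.88, 0.3, 0.2, 0, 0, 0, 0.55], [-0.88, 0.3, 0.2, 0, 0, 0, 0.55], [-0.88, 0.3, 0.2, 0, 0, 0, 0.55], [-0.88, 0.3, 0.2, 0, 0, 0, 0.55], [-0.88, 0.3, 0.2, 0, 0, 0, 0.55], [-0.88, 0.3, 0.2, 0, 0, 0, 0.55], [-0.88, 0.3, 0.2, 0, 0, 0, 0.55], [-0.88, 0.3, 0.2, 0, 0, 0, 0.55], [-0.88, 0.3, 0.2, 0, 0, 0, 0.55], [-0.88, 0.3, 0.2, 0, 0, 0, 0.55], [0, 0, 0, 0, 0, 0, 0.55], [0, 0, 0, 0, 0, 0, 0.55]])

```text
clock: 2.0
tool_pos: [0.4227, 0.3536, 0.1509]
ee_rot: [0.513, 0.858, -0.0, -0.001]
contact_force: [-0.2, -0.2, 0.3]
finger_gap: 0.0468
gripper_force: 0.0
```

Run:
```python
from h import *
plan([.4228,.3528,.012],28.4)
print(manip.get_state()["finger_gap"])
m=manip.camera_model("wrist")
cv2.imwrite("pics/w0.png",manip.read_camera("wrist"))
print(proj("wrist",[.4228,.3528,.024],m),proj("wrist",[.4251,.344,.06],m))
```

```text
tcp [0.4227 0.3536 0.1509] yaw 28.3 q6 0.08 turn [-0.01 -0.   -0.02] shift [-0.02 -0.01  3.47]
0.04684309058565584
[279.45309703 192.44607368] [276.41684962 217.46470839]
```

View pics/w0.png

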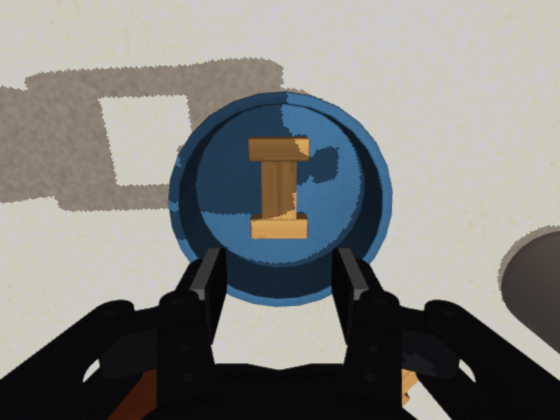

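The wrist view shows the winder at (279,188), against a prediction of (279,192). It is aligned with the fingers, so I'll descend and grip.

>>> servo_tool(rows=[[0, 0, 0.8, 0, 0, 0, 0.55], [0, 0, 0.8, 0, 0, 0, 0.55], [0, 0, 0.8, 0, 0, 0, 0.55], [0, 0, 0.6, 0, 0, 0, 0.55], [0, 0, 0.3, 0, 0, 0, 0.55], [0, 0, 0.13, 0, 0, 0, 0.55], [0, 0, 0, 0, 0, 0, 0.2], [0, 0, 0, 0, 0, 0, 0.1], [0, 0, 0, 0, 0, 0, 0.1], [0, 0, 0, 0, 0, 0, 0.1]])

```text
clock: 3.05
tool_pos: [0.4233, 0.3547, 0.0152]
ee_rot: [0.512, 0.859, 0.001, 0.0]
contact_force: [-0.2, 0.5, -0.2]
finger_gap: 0.0269
gripper_force: 41.6
```

>>> servo_tool(rows=[[0, 0, -0.4, 0, 0, 0, 0.1], [0, 0, -0.8, 0, 0, 0, 0.1], [0, 0, -0.9, 0, 0, 0, 0.1], [0, 0, -0.9, 0, 0, 0, 0.1], [0, 0, -0.9, 0, 0, 0, 0.1], [0, 0, 0, 0, 0, 1, 0.1], [0, 0, 0, 0, 0, 1, 0.1], [0, 0, 0, 0, 0, 1, 0.1], [0, 0, 0, 0, 0, 0.55, 0.1], [0, 0, 0, 0, 0, 0, 0.1]])

```text
clock: 4.05
tool_pos: [0.4228, 0.3543, 0.1715]
ee_rot: [0.707, 0.707, 0.001, 0.0]
contact_force: [0.5, -0.2, -0.5]
finger_gap: 0.0267
gripper_force: 41.7
```

Run:
```python
from h import *
plan([.482,-.302,.165],0)
```

```text
tcp [0.4228 0.3543 0.1715] yaw -0.0 q6 0.57 turn [ 0.01 -0.01 -0.  ] shift [-16.41   1.48   0.16]
```

>>> servo_tool(rows=[[-0.6, 0.1, 0, 0, 0, 0, 0.1], [-1, 0.1, 0, 0, 0, 0, 0.1], [-1, 0.1, 0, 0, 0, 0, 0.1], [-1, 0.1, 0, 0, 0, 0, 0.1], [-1, 0.1, 0, 0, 0, 0, 0.1], [-1, 0.1, 0, 0, 0, 0, 0.1], [-1, 0.1, 0, 0, 0, 0, 0.1], [-1, 0.1, 0, 0, 0, 0, 0.1], [-1, 0.1, 0, 0, 0, 0, 0.1], [-1, 0.1, 0, 0, 0, 0, 0.1], [-1, 0.1, 0, 0, 0, 0, 0.1], [-1, 0.1, 0, 0, 0, 0, 0.1]])

```text
clock: 5.25
tool_pos: [0.4705, -0.1116, 0.1711]
ee_rot: [0.707, 0.708, 0.0, 0.001]
contact_force: [0.9, 0.6, -0.7]
finger_gap: 0.0265
gripper_force: 41.7
```

>>> servo_tool(rows=[[-1, 0.1, 0, 0, 0, 0, 0.1], [-1, 0.1, 0, 0, 0, 0, 0.1], [-1, 0.08, 0, 0, 0, 0, 0.1], [-1, 0, 0, 0, 0, 0, 0.1], [-0.8, 0, 0, 0, 0, 0, 0.1], [0, 0, 0, 0, 0, 0, 0.1], [0, 0, 0, 0, 0, 0, 0.1]])

```text
clock: 5.95
tool_pos: [0.4814, -0.3023, 0.1706]
ee_rot: [0.707, 0.707, 0.0, -0.0]
contact_force: [-0.3, 0.7, -1.0]
finger_gap: 0.0266
gripper_force: 41.7
```

Run:
```python
from h import *
plan([.482,-.302,.03],0)
cv2.imwrite("pics/w1.png",manip.read_camera("wrist"))
m=manip.camera_model("wrist")
for x,y in ((.513,-.245),(.513,-.45),(.346,-.245),(.346,-.45)): print(proj("wrist",[x,y,.075],m).round())
```

```text
tcp [ 0.4814 -0.3023  0.1706] yaw -0.0 q6 -0.68 turn [ 0.   -0.   -0.01] shift [0.01 0.02 3.52]
[327. 122.]
[317. 372.]
[ 79. 122.]
[118. 371.]
```

View pics/w1.png

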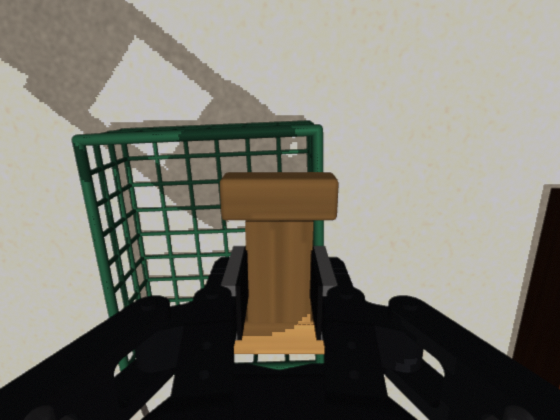

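The wrist view shows the basket's far rim from (78,140) to (322,127), and its right wall is close to my finger. I'll lay the winders along x down the middle instead.

>>> servo_tool(rows=[[0, 0, 0, 0, 0, 1, 0.1], [0, 0, 0, 0, 0, 1, 0.1], [0, 0, 0, 0, 0, 1, 0.1], [0, 0, 0, 0, 0, 1, 0.1], [0, 0, 0, 0, 0, 1, 0.1], [0, 0, 0, 0, 0, 1, 0.1], [0, 0, 0, 0, 0, 1, 0.1], [0, 0, 0, 0, 0, 1, 0.1], [0, 0, 0, 0, 0, 1, 0.1], [0, 0, 0, 0, 0, 1, 0.1], [0, 0, 0, 0, 0, 1, 0.1], [0, 0, 0, 0, 0, 0.25, 0.1]])

```text
clock: 7.2
tool_pos: [0.4816, -0.2999, 0.1702]
ee_rot: [1.0, -0.0, -0.0, -0.0]
contact_force: [0.3, 0.4, -0.6]
finger_gap: 0.0267
gripper_force: 41.7
```

Run:
```python
from h import *
plan([.43,-.398,.045],90)
```

```text
tcp [ 0.4816 -0.2999  0.1702] yaw -90.0 q6 0.89 turn [-0.  0. -0.] shift [-1.29  2.45  3.13]
```

>>> servo_tool(rows=[[-0.43, 0.82, 0, 0, 0, 0, 0.1], [-0.43, 0.82, 0, 0, 0, 0, 0.1], [-0.43, 0.81, 0, 0, 0, 0, 0.1], [0, 0, 0.8, 0, 0, 0, 0.1], [0, 0, 0.9, 0, 0, 0, 0.1], [0, 0, 0.9, 0, 0, 0, 0.1], [0, 0, 0.53, 0, 0, 0, 0.1], [0, 0, 0, 0, 0, 0, 0.1], [0, 0, 0, 0, 0, 0, 0.5], [0, 0, 0, 0, 0, 0, 0.5], [0, 0, 0, 0, 0, 0, 0.5]])

```text
clock: 8.3
tool_pos: [0.4315, -0.401, 0.0474]
ee_rot: [1.0, 0.0, 0.001, 0.002]
contact_force: [-0.1, -0.3, 0.6]
finger_gap: 0.0429
gripper_force: 0.0
```

>>> servo_tool(rows=[[0, 0, -0.7, 0, 0, 0, 0.5], [0, 0, -0.9, 0, 0, 0, 0.5], [0, 0, -0.9, 0, 0, 0, 0.5], [0, 0, -0.5, 0, 0, 1, 0.5], [0, 0, 0, 0, 0, 1, 0.5], [0, 0, 0, 0, 0, 1, 0.55], [0, 0, 0, 0, 0, 1, 0.55], [0, 0, 0, 0, 0, 1, 0.55], [0, 0, 0, 0, 0, 1, 0.55], [0, 0, 0, 0, 0, 0.28, 0.55], [0, 0, 0, 0, 0, 0, 0.55]])

```text
clock: 9.4
tool_pos: [0.4305, -0.4003, 0.1665]
ee_rot: [0.905, -0.424, 0.001, 0.001]
contact_force: [-0.2, 0.1, -0.4]
finger_gap: 0.0469
gripper_force: 0.0
```

```bash
cat > find.py <<'E'
from h import *
t=manip.read_camera("top")
h=cv2.cvtColor(t,cv2.COLOR_BGR2HSV); m=cv2.inRange(h,(9,60,90),(24,200,255))
n,l,st,c=cv2.connectedComponentsWithStats(m)
for i in range(1,n):
    if st[i][4]>60 and 150<c[i][1]<315 and 100<c[i][0]<435:
        pts=np.array([at("top",u,v,.016)[:2] for v,u in np.argwhere(l==i)])
        rr=cv2.minAreaRect((pts*1000).astype(np.float32)); ax=np.linalg.eigh(np.cov(pts.T))[1][:,1]
        print(st[i][4],"world",pts.mean(0).round(4),"rect",np.round(rr[1]),"yaw",(np.degrees(np.arctan2(ax[1],ax[0])).round(1))%180-90)
E
python3 find.py
python3 - <<'E'
from h import *
plan([.643,-.1046,.15],39.7)
E
```

```text
332 world [0.6808 0.0122] rect [47. 84.] yaw 59.900000000000006
333 world [ 0.6434 -0.1049] rect [46. 84.] yaw 40.30000000000001
341 world [0.6416 0.1081] rect [82. 45.] yaw 89.4
334 world [0.6215 0.2499] rect [83. 46.] yaw -7.299999999999997
96 world [ 0.5729 -0.0173] rect [46. 19.] yaw -11.900000000000006
98 world [ 0.5102 -0.0038] rect [46. 19.] yaw -11.900000000000006
565 world [0.4336 0.1003] rect [91. 93.] yaw 13.5
166 world [ 0.4534 -0.4002] rect [45. 54.] yaw -67.4
tcp [ 0.4304 -0.4003  0.1663] yaw -140.2 q6 1.58 turn [-0.   -0.02  0.01] shift [-2.29 -8.81  0.41]
```

>>> servo_tool(rows=[[-0.25, -0.95, 0, 0, 0, 0, 0.55], [-0.25, -0.98, 0, 0, 0, 0, 0.55], [-0.25, -0.98, 0, 0, 0, 0, 0.55], [-0.25, -0.98, 0, 0, 0, 0, 0.55], [-0.25, -0.98, 0, 0, 0, 0, 0.55], [-0.25, -0.98, 0, 0, 0, 0, 0.55], [-0.25, -0.98, 0, 0, 0, 0, 0.55], [-0.25, -0.98, 0, 0, 0, 0, 0.55], [-0.25, -0.98, 0, 0, 0, 0, 0.55], [-0.04, -0.02, 0, 0, 0, 0, 0.55], [0, 0, 0, 0, 0, 0, 0.55], [0, 0, 0, 0, 0, 0, 0.55]])

```text
clock: 10.65
tool_pos: [0.6419, -0.1048, 0.1651]
ee_rot: [0.905, -0.425, -0.0, 0.0]
contact_force: [-0.6, -0.2, 0.7]
finger_gap: 0.0467
gripper_force: 0.0
```

```bash
python3 find.py
python3 - <<'E'
from h import *
plan([.6432,-.1048,.005],40)
E
```

```text
164 world [ 0.8052 -0.4816] rect [54. 94.] yaw 61.5
333 world [0.6808 0.0121] rect [47. 84.] yaw 59.69999999999999
339 world [0.6418 0.1081] rect [82. 45.] yaw 89.0
335 world [0.6216 0.25  ] rect [83. 46.] yaw -6.900000000000006
95 world [ 0.5733 -0.0179] rect [47. 19.] yaw -10.200000000000003
91 world [ 0.5095 -0.0033] rect [47. 20.] yaw -13.700000000000003
637 world [0.4325 0.0996] rect [96. 94.] yaw 5.400000000000006
347 world [ 0.4317 -0.3995] rect [45. 84.] yaw 89.4
tcp [ 0.6417 -0.1052  0.165 ] yaw -140.3 q6 2.18 turn [ 0.   -0.   -0.04] shift [ 0.02 -0.03  4.  ]
```

>>> servo_tool(rows=[[0, 0, 0.8, 0, 0, 0, 0.55], [0, 0, 0.9, 0, 0, 0, 0.55], [0, 0, 0.9, 0, 0, 0, 0.55], [0, 0, 0.8, 0, 0, 0, 0.55], [0, 0, 0.4, 0, 0, 0, 0.55], [0, 0, 0.2, 0, 0, 0, 0.55], [0, 0, 0, 0, 0, 0, 0.55], [0, 0, 0, 0, 0, 0, 0.1], [0, 0, 0, 0, 0, 0, 0.1], [0, 0, 0, 0, 0, 0, 0.1], [0, 0, 0, 0, 0, 0, 0.1]])

```text
clock: 11.8
tool_pos: [0.6443, -0.1046, 0.0073]
ee_rot: [0.905, -0.424, 0.002, -0.0]
contact_force: [0.9, -0.3, 6.3]
finger_gap: 0.0265
gripper_force: 41.5
```

>>> servo_tool(rows=[[0, 0, -0.4, 0, 0, 0, 0.1], [0, 0, -0.8, 0, 0, 0, 0.1], [0, 0, -1, 0, 0, 0, 0.1], [0, 0, -1, 0, 0, 0, 0.1], [0, 0, -0.8, 0, 0, -0.3, 0.1], [0, 0, 0, 0, 0, -1, 0.1], [0, 0, 0, 0, 0, -1, 0.1], [0, 0, 0, 0, 0, -1, 0.1], [0, 0, 0, 0, 0, -1, 0.1], [0, 0, 0, 0, 0, -1, 0.1], [0, 0, 0, 0, 0, -1, 0.1], [0, 0, 0, 0, 0, 0, 0.1]])

```text
clock: 13.0
tool_pos: [0.6419, -0.1038, 0.1653]
ee_rot: [1.0, 0.001, -0.0, -0.0]
contact_force: [-0.0, -0.3, -0.2]
finger_gap: 0.0266
gripper_force: 40.8
```

Run:
```python
from h import *
plan([.431,-.348,.045],90)
```

```text
tcp [ 0.6419 -0.1038  0.1653] yaw -89.9 q6 1.3 turn [-0.    0.    0.02] shift [-5.27  6.11  3.01]
```

>>> servo_tool(rows=[[-0.6, 0.7, 0, 0, 0, 0, 0.1], [-0.75, 0.87, 0, 0, 0, 0, 0.1], [-0.75, 0.87, 0, 0, 0, 0, 0.1], [-0.75, 0.87, 0, 0, 0, 0, 0.1], [-0.75, 0.87, 0, 0, 0, 0, 0.1], [-0.75, 0.87, 0, 0, 0, 0, 0.1], [-0.75, 0.87, 0, 0, 0, 0, 0.1], [-0.17, 0.19, 0.4, 0, 0, 0, 0.1], [0, 0, 0.9, 0, 0, 0, 0.1], [0, 0, 0.9, 0, 0, 0, 0.1], [0, 0, 0.8, 0, 0, 0, 0.1], [0, 0, 0, 0, 0, 0, 0.1]])

```text
clock: 14.2
tool_pos: [0.4284, -0.3452, 0.0401]
ee_rot: [1.0, -0.0, -0.004, -0.004]
contact_force: [-0.4, 0.4, -1.0]
finger_gap: 0.0267
gripper_force: 40.7
```

>>> servo_tool(rows=[[0, 0, 0, 0, 0, 0, 0.5], [0, 0, 0, 0, 0, 0, 0.5], [0, 0, 0, 0, 0, 0, 0.5], [0, 0, -0.7, 0, 0, 0, 0.5], [0, 0, -0.9, 0, 0, 0, 0.5], [0, 0, -0.9, 0, 0, 0, 0.55], [0, 0, -0.5, 0, 0, 0.78, 0.55], [0, 0, 0, 0, 0, 1, 0.55], [0, 0, 0, 0, 0, 1, 0.55], [0, 0, 0, 0, 0, 1, 0.55], [0, 0, 0, 0, 0, 0, 0.55]])

```text
clock: 15.3
tool_pos: [0.4329, -0.3496, 0.1669]
ee_rot: [0.966, -0.26, 0.001, 0.001]
contact_force: [-0.3, -0.3, 0.3]
finger_gap: 0.047
gripper_force: 0.0
```

Run:
```python
from h import *
plan([.6808,.0122,.16],59.8)
```

```text
tcp [ 0.4329 -0.3496  0.1669] yaw -120.1 q6 1.29 turn [ 0.01 -0.02  0.01] shift [  0.81 -10.93   0.17]
```

>>> servo_tool(rows=[[0.07, -0.6, 0, 0, 0, 0, 0.55], [0.07, -1, 0, 0, 0, 0, 0.55], [0.07, -1, 0, 0, 0, 0, 0.55], [0.07, -1, 0, 0, 0, 0, 0.55], [0.07, -1, 0, 0, 0, 0, 0.55], [0.07, -1, 0, 0, 0, 0, 0.55], [0.07, -1, 0, 0, 0, 0, 0.55], [0.07, -1, 0, 0, 0, 0, 0.55], [0.07, -1, 0, 0, 0, 0, 0.55], [0.07, -1, 0, 0, 0, 0, 0.55], [0.07, -1, 0, 0, 0, 0, 0.55], [0.04, -0.33, 0, 0, 0, 0, 0.55]])

```text
clock: 16.5
tool_pos: [0.6815, 0.0166, 0.1662]
ee_rot: [0.967, -0.257, 0.001, -0.001]
contact_force: [0.4, -0.2, 0.3]
finger_gap: 0.0469
gripper_force: 0.0
```

>>> servo_tool(rows=[[0, 0, 0, 0, 0, 0, 0.5], [0, 0, 0, 0, 0, 0, 0.5]])

```text
clock: 16.7
tool_pos: [0.6791, 0.0123, 0.1651]
ee_rot: [0.966, -0.259, -0.0, 0.001]
contact_force: [-0.2, -0.2, 0.4]
finger_gap: 0.0429
gripper_force: 0.0
```

```bash
python3 - <<'E'
from h import *
plan([.6808,.0122,.007],59.8)
m=manip.camera_model("wrist")
cv2.imwrite("pics/w2.png",manip.read_camera("wrist")); print(proj("wrist",[.6808,.0122,.016],m))
E
python3 find.py
```

```text
tcp [0.6791 0.0123 0.1651] yaw -120.0 q6 2.01 turn [ 0.01 -0.    0.02] shift [ 0.04 -0.02  3.95]
[276.76071717 182.60911167]
69 world [ 0.7719 -0.461 ] rect [24. 49.] yaw 0.20000000000000284
245 world [0.6438 0.1136] rect [82. 33.] yaw 86.9
67 world [0.6524 0.0284] rect [48. 28.] yaw -24.200000000000003
337 world [0.6217 0.2502] rect [84. 46.] yaw -7.099999999999994
194 world [0.436  0.1283] rect [35. 78.] yaw 81.4
705 world [ 0.432  -0.3741] rect [96. 84.] yaw -2.799999999999997
```

View pics/w2.png

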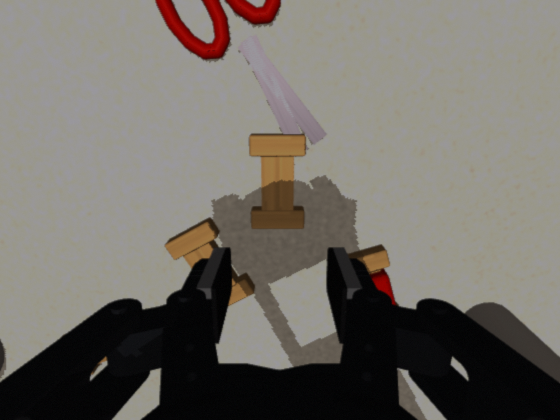

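The winder is centred at (278,182), against a prediction of (277,183). The scissor tips at (310,140) lie beyond its far bar and clear of the fingers, so a straight lift is safe.

>>> servo_tool(rows=[[0.04, 0, 0.8, 0, 0, 0, 0.5], [0, 0, 0.9, 0, 0, 0, 0.5], [0, 0, 0.9, 0, 0, 0, 0.5], [0, 0, 0.8, 0, 0, 0, 0.5], [0, 0, 0.4, 0, 0, 0, 0.5], [0, 0, 0.15, 0, 0, 0, 0.5], [0, 0, 0, 0, 0, 0, 0.5], [0, 0, 0, 0, 0, 0, 0.1], [0, 0, 0, 0, 0, 0, 0.1], [0, 0, 0, 0, 0, 0, 0.1], [0, 0, 0, 0, 0, 0, 0.1]])

```text
clock: 17.9
tool_pos: [0.6828, 0.012, 0.0094]
ee_rot: [0.966, -0.26, 0.002, -0.0]
contact_force: [-0.5, -0.4, 6.6]
finger_gap: 0.0265
gripper_force: 41.5
```

>>> servo_tool(rows=[[0, 0, -0.4, 0, 0, 0, 0.1], [0, 0, -0.8, 0, 0, 0, 0.1], [0, 0, -1, 0, 0, 0, 0.1], [0, 0, -1, 0, 0, 0, 0.1], [0, 0, -0.8, 0, 0, -0.75, 0.1], [0, 0, 0, 0, 0, -1, 0.1], [0, 0, 0, 0, 0, -1, 0.1], [0, 0, 0, 0, 0, -1, 0.1], [0, 0, 0, 0, 0, 0, 0.1], [0, 0, 0, 0, 0, 0, 0.1]])

```text
clock: 18.9
tool_pos: [0.6805, 0.0124, 0.1671]
ee_rot: [1.0, -0.002, -0.0, -0.0]
contact_force: [-0.3, -0.6, -0.6]
finger_gap: 0.0268
gripper_force: 40.8
```

```bash
python3 - <<'E'
from h import *
plan([.431,-.297,.045],90)
E
python3 find.py
```

```text
tcp [0.6805 0.0124 0.1671] yaw -90.3 q6 1.49 turn [-0.    0.   -0.03] shift [-6.24  7.73  3.05]
257 world [ 0.8042 -0.472 ] rect [70. 86.] yaw 71.1
237 world [0.6435 0.1142] rect [82. 33.] yaw 86.9
73 world [0.6586 0.0127] rect [49. 19.] yaw -4.900000000000006
336 world [0.6216 0.2503] rect [84. 46.] yaw -7.0
213 world [0.4404 0.1292] rect [43. 91.] yaw 82.1
711 world [ 0.4321 -0.3742] rect [96. 84.] yaw -4.200000000000003
```

>>> servo_tool(rows=[[-0.5, 0.6, 0, 0, 0, 0, 0.1], [-0.75, 0.93, 0, 0, 0, 0, 0.1], [-0.75, 0.93, 0, 0, 0, 0, 0.1], [-0.75, 0.93, 0, 0, 0, 0, 0.1], [-0.75, 0.93, 0, 0, 0, 0, 0.1], [-0.75, 0.93, 0, 0, 0, 0, 0.1], [-0.75, 0.93, 0, 0, 0, 0, 0.1], [-0.75, 0.93, 0, 0, 0, 0, 0.1], [-0.49, 0.62, 0, 0, 0, 0, 0.1], [0, 0, 0.4, 0, 0, 0, 0.1], [0, 0, 0.9, 0, 0, 0, 0.1], [0, 0, 0.9, 0, 0, 0, 0.1]])

```text
clock: 20.15
tool_pos: [0.4314, -0.298, 0.0794]
ee_rot: [1.0, -0.002, 0.001, 0.001]
contact_force: [0.1, -0.5, -0.3]
finger_gap: 0.0264
gripper_force: 40.8
```

>>> servo_tool(rows=[[0, 0, 0.8, 0, 0, 0, 0.1], [0, 0, 0, 0, 0, 0, 0.1], [0, 0, 0, 0, 0, 0, 0.5], [0, 0, 0, 0, 0, 0, 0.5], [0, 0, 0, 0, 0, 0, 0.5], [0, 0, -0.7, 0, 0, 0, 0.5], [0, 0, -0.9, 0, 0, 0, 0.5], [0, 0, -0.9, 0, 0, 0, 0.55], [0, 0, -0.6, 0, 0, 0, 0.55], [0, 0, 0, 0, 0, 0, 0.55]])

```text
clock: 21.15
tool_pos: [0.4342, -0.2995, 0.1779]
ee_rot: [1.0, -0.001, 0.005, 0.004]
contact_force: [0.0, -0.4, 0.6]
finger_gap: 0.0468
gripper_force: 0.0
```

```bash
python3 find.py
python3 - <<'E'
from h import *
plan([.6417,.108,.165],89)
E
```

```text
86 world [ 0.8026 -0.4759] rect [31. 67.] yaw 2.9000000000000057
344 world [0.6417 0.1081] rect [82. 45.] yaw 89.0
342 world [0.6217 0.25  ] rect [84. 47.] yaw -7.299999999999997
95 world [ 0.5731 -0.017 ] rect [45. 19.] yaw -13.599999999999994
98 world [ 0.5102 -0.0038] rect [46. 20.] yaw -11.799999999999997
559 world [0.4354 0.101 ] rect [92. 96.] yaw 24.799999999999997
151 world [ 0.4554 -0.2978] rect [33. 45.] yaw -5.599999999999994
125 world [ 0.4627 -0.349 ] rect [30. 57.] yaw 9.900000000000006
tcp [ 0.4328 -0.2983  0.175 ] yaw -90.1 q6 0.84 turn [ 0.04 -0.04  0.11] shift [  5.05 -10.25   0.25]
```

>>> servo_tool(rows=[[0.3, -0.6, 0, 0, 0, 0.11, 0.55], [0.47, -0.95, 0, 0, 0, 0, 0.55], [0.47, -0.95, 0, 0, 0, 0, 0.55], [0.47, -0.95, 0, 0, 0, 0, 0.55], [0.47, -0.95, 0, 0, 0, 0, 0.55], [0.47, -0.95, 0, 0, 0, 0, 0.55], [0.47, -0.95, 0, 0, 0, 0, 0.55], [0.47, -0.95, 0, 0, 0, 0, 0.55], [0.47, -0.95, 0, 0, 0, 0, 0.55], [0.47, -0.95, 0, 0, 0, 0, 0.55], [0.47, -0.95, 0, 0, 0, 0, 0.55], [0.05, -0.15, 0, 0, 0, 0, 0.5]])

```text
clock: 22.4
tool_pos: [0.6399, 0.1144, 0.1695]
ee_rot: [1.0, -0.007, -0.0, -0.001]
contact_force: [0.2, -0.9, 0.6]
finger_gap: 0.0431
gripper_force: 0.0
```

>>> servo_tool(rows=[[0, 0, 0, 0, 0, 0, 0.5], [0, 0, 0, 0, 0, 0, 0.5]])

```text
clock: 22.6
tool_pos: [0.6382, 0.1093, 0.1697]
ee_rot: [1.0, -0.009, -0.001, 0.0]
contact_force: [-0.0, -0.0, 0.2]
finger_gap: 0.0427
gripper_force: 0.0
```

```bash
python3 - <<'E'
from h import *
plan([.6417,.1081,.007],89)
E
python3 find.py
```

```text
tcp [0.6382 0.1093 0.1697] yaw -91.0 q6 1.65 turn [0.01 0.02 0.  ] shift [0.09 0.03 4.07]
223 world [0.6234 0.266 ] rect [45. 60.] yaw -9.099999999999994
97 world [ 0.573  -0.0171] rect [46. 20.] yaw -12.5
102 world [ 0.5104 -0.0037] rect [46. 21.] yaw -10.700000000000003
1060 world [ 0.4308 -0.3486] rect [ 84. 148.] yaw 2.0
```

>>> servo_tool(rows=[[0.09, 0.03, 0.8, 0, 0, 0, 0.5], [0, 0, 0.9, 0, 0, 0, 0.5], [0, 0, 0.9, 0, 0, 0, 0.5], [0, 0, 0.8, 0, 0, 0, 0.5], [0, 0, 0.45, 0, 0, 0, 0.5], [0, 0, 0.2, 0, 0, 0, 0.5], [0, 0, 0, 0, 0, 0, 0.5], [0, 0, 0, 0, 0, 0, 0.1], [0, 0, 0, 0, 0, 0, 0.1], [0, 0, 0, 0, 0, 0, 0.1], [0, 0, 0, 0, 0, 0, 0.1]])

```text
clock: 23.75
tool_pos: [0.6446, 0.109, 0.011]
ee_rot: [1.0, -0.008, 0.002, -0.0]
contact_force: [0.5, -0.2, 4.8]
finger_gap: 0.0265
gripper_force: 40.3
```

>>> servo_tool(rows=[[0, 0, -0.4, 0, 0, 0, 0.1], [0, 0, -0.8, 0, 0, 0, 0.1], [0, 0, -1, 0, 0, 0, 0.1], [0, 0, -1, 0, 0, 0, 0.1], [0, 0, -0.8, 0, 0, -0.12, 0.1], [0, 0, 0, 0, 0, 0, 0.1], [0, 0, 0, 0, 0, 0, 0.1]])

```text
clock: 24.45
tool_pos: [0.6433, 0.109, 0.1706]
ee_rot: [1.0, -0.0, 0.001, -0.0]
contact_force: [-0.0, 0.4, -1.3]
finger_gap: 0.0266
gripper_force: 39.7
```

Run:
```python
from h import *
plan([.431,-.375,.06],90)
```

```text
tcp [0.6433 0.109  0.1706] yaw -90.0 q6 1.63 turn [-0.   -0.02 -0.  ] shift [-5.31 12.1   2.77]
```

>>> servo_tool(rows=[[-0.3, 0.6, 0, 0, 0, 0, 0.1], [-0.43, 0.98, 0, 0, 0, 0, 0.1], [-0.43, 0.98, 0, 0, 0, 0, 0.1], [-0.43, 0.98, 0, 0, 0, 0, 0.1], [-0.43, 0.98, 0, 0, 0, 0, 0.1], [-0.43, 0.98, 0, 0, 0, 0, 0.1], [-0.43, 0.98, 0, 0, 0, 0, 0.1], [-0.43, 0.98, 0, 0, 0, 0, 0.1], [-0.43, 0.98, 0, 0, 0, 0, 0.1], [-0.43, 0.98, 0, 0, 0, 0, 0.1], [-0.43, 0.98, 0, 0, 0, 0, 0.1], [-0.43, 0.98, 0, 0, 0, 0, 0.1]])

```text
clock: 25.65
tool_pos: [0.4392, -0.3462, 0.1663]
ee_rot: [1.0, -0.0, -0.002, -0.002]
contact_force: [0.4, -0.1, 0.7]
finger_gap: 0.0263
gripper_force: 39.7
```

>>> servo_tool(rows=[[-0.28, 0.7, 0, 0, 0, 0, 0.1], [0, 0, 0.3, 0, 0, 0, 0.1], [0, 0, 0.8, 0, 0, 0, 0.1], [0, 0, 0.9, 0, 0, 0, 0.1], [0, 0, 0.7, 0, 0, 0, 0.1], [0, 0, 0, 0, 0, 0, 0.1], [0, 0, 0, 0, 0, 0, 0.1]])

```text
clock: 26.35
tool_pos: [0.4294, -0.3722, 0.0591]
ee_rot: [1.0, 0.0, -0.001, -0.002]
contact_force: [0.9, 0.3, -0.2]
finger_gap: 0.0264
gripper_force: 39.7
```

>>> servo_tool(rows=[[0, 0, 0, 0, 0, 0, 0.5], [0, 0, 0, 0, 0, 0, 0.5], [0, 0, 0, 0, 0, 0, 0.5], [0, 0, -0.6, 0, 0, 0, 0.5], [0, 0, -0.9, 0, 0, 0, 0.5], [0, 0, -0.9, 0, 0, 0, 0.55], [0, 0, -0.5, 0, 0, 0, 0.55], [0, 0, 0, 0, 0, 0, 0.55]])

```text
clock: 27.15
tool_pos: [0.4328, -0.377, 0.1827]
ee_rot: [1.0, -0.0, 0.004, 0.004]
contact_force: [-0.1, -0.0, 0.8]
finger_gap: 0.0475
gripper_force: 0.0
```

```bash
python3 find.py
python3 - <<'E'
from h import *
plan([.6217,.25,.165],-7.2)
E
```

```text
108 world [ 0.786  -0.4723] rect [42. 71.] yaw 40.69999999999999
341 world [0.6217 0.2502] rect [84. 47.] yaw -7.400000000000006
95 world [ 0.5731 -0.0176] rect [47. 18.] yaw -11.599999999999994
98 world [ 0.5098 -0.0042] rect [47. 19.] yaw -11.900000000000006
539 world [0.4332 0.101 ] rect [83. 96.] yaw 15.599999999999994
284 world [ 0.4362 -0.2953] rect [45. 84.] yaw 79.0
355 world [ 0.4555 -0.3761] rect [39. 96.] yaw -5.299999999999997
tcp [ 0.4316 -0.3757  0.1799] yaw -90.0 q6 0.73 turn [  0.05  -0.   -10.35] shift [16.11  2.75  0.37]
```

>>> servo_tool(rows=[[0, 0, 0, 0.05, 0, -1, 0.55], [0, 0, 0, 0, 0, -1, 0.55], [0, 0, 0, 0, 0, -1, 0.55], [0, 0, 0, 0, 0, -1, 0.55], [0, 0, 0, 0, 0, -1, 0.55], [0, 0, 0, 0, 0, -1, 0.55], [0, 0, 0, 0, 0, -1, 0.55], [0, 0, 0, 0, 0, -1, 0.55], [0, 0, 0, 0, 0, -1, 0.55], [0, 0, 0, 0, 0, -1, 0.55], [0, 0, 0, 0, 0, -0.35, 0.55]])

```text
clock: 28.3
tool_pos: [0.4293, -0.3732, 0.1746]
ee_rot: [0.749, 0.662, 0.002, -0.005]
contact_force: [0.1, -0.6, 0.4]
finger_gap: 0.0473
gripper_force: 0.0
```

>>> servo_tool(rows=[[0.6, 0.1, 0, 0, 0, 0, 0.55], [1, 0.17, 0, 0, 0, 0, 0.55], [1, 0.17, 0, 0, 0, 0, 0.55], [1, 0.17, 0, 0, 0, 0, 0.55], [1, 0.17, 0, 0, 0, 0, 0.55], [1, 0.17, 0, 0, 0, 0, 0.55], [1, 0.17, 0, 0, 0, 0, 0.55], [1, 0.17, 0, 0, 0, 0, 0.55], [1, 0.17, 0, 0, 0, 0, 0.55], [1, 0.17, 0, 0, 0, 0, 0.55], [1, 0.17, 0, 0, 0, 0, 0.55], [1, 0.17, 0, 0, 0, 0, 0.55]])

```text
clock: 29.5
tool_pos: [0.5657, 0.0778, 0.1778]
ee_rot: [0.75, 0.661, 0.001, -0.004]
contact_force: [0.5, -0.7, 0.6]
finger_gap: 0.0468
gripper_force: 0.0
```

```bash
python3 find.py
python3 - <<'E'
from h import *
plan([.6217,.25,.165],-7.2)
E
```

```text
131 world [ 0.7927 -0.4765] rect [64. 62.] yaw -36.2
336 world [0.6218 0.2503] rect [84. 47.] yaw -7.400000000000006
97 world [ 0.5729 -0.017 ] rect [45. 20.] yaw -13.5
101 world [ 0.5101 -0.0038] rect [47. 20.] yaw -12.599999999999994
311 world [0.4472 0.0949] rect [54. 78.] yaw -2.5999999999999943
1168 world [ 0.4302 -0.3515] rect [ 87. 148.] yaw 0.4000000000000057
tcp [0.5671 0.0835 0.1783] yaw -7.1 q6 0.14 turn [-0.02 -0.09  0.02] shift [4.3  0.83 0.33]
```

>>> servo_tool(rows=[[0.9, 0.18, 0, 0, -0.09, 0, 0.5], [0.9, 0.18, 0, 0, 0, 0, 0.5], [0.9, 0.18, 0, 0, 0, 0, 0.5], [0.9, 0.18, 0, 0, 0, 0, 0.5], [0.7, 0.11, 0, 0, 0, 0, 0.5], [0, 0, 0, 0, 0, 0, 0.5], [0, 0, 0, 0, 0, 0, 0.5]])

```text
clock: 30.25
tool_pos: [0.6201, 0.2425, 0.1772]
ee_rot: [0.75, 0.662, -0.004, 0.001]
contact_force: [-0.4, -0.6, -0.7]
finger_gap: 0.0426
gripper_force: 0.0
```

Run:
```python
from h import *
plan([.6218,.2502,.007],-7.3)
```

```text
tcp [0.6201 0.2425 0.1772] yaw -7.1 q6 0.4 turn [-0.03  0.06  0.02] shift [0.2  0.02 4.26]
```

>>> servo_tool(rows=[[0.2, 0.02, 0.6, 0, 0.06, 0, 0.5], [0, 0, 0.9, 0, 0, 0, 0.5], [0, 0, 0.9, 0, 0, 0, 0.5], [0, 0, 0.9, 0, 0, 0, 0.5], [0, 0, 0.6, 0, 0, 0, 0.5], [0, 0, 0.35, 0, 0, 0, 0.5], [0, 0, 0, 0, 0, 0, 0.5], [0, 0, 0, 0, 0, 0, 0.1], [0, 0, 0, 0, 0, 0, 0.1], [0, 0, 0, 0, 0, 0, 0.1], [0, 0, 0, 0, 0, 0, 0.1]])

```text
clock: 31.35
tool_pos: [0.6239, 0.251, 0.0108]
ee_rot: [0.75, 0.661, 0.002, -0.001]
contact_force: [-0.0, 0.3, -0.9]
finger_gap: 0.0264
gripper_force: 41.3
```

>>> servo_tool(rows=[[0, 0, -0.4, 0, 0, 0, 0.1], [0, 0, -0.8, 0, 0, 0, 0.1], [0, 0, -1, 0, 0, 0, 0.1], [0, 0, -1, 0, 0, 0, 0.1], [0, 0, -0.8, 0, 0, 0, 0.1], [0, 0, 0, 0, 0, 0, 0.1], [0, 0, 0, 0, 0, 0, 0.1]])

```text
clock: 32.05
tool_pos: [0.624, 0.2506, 0.1719]
ee_rot: [0.75, 0.661, 0.002, -0.001]
contact_force: [-0.4, 0.2, -0.7]
finger_gap: 0.0264
gripper_force: 41.4
```

Run:
```python
from h import *
plan([.431,-.325,.165])
plan([.431,-.325,.06],90)
```

```text
tcp [0.624  0.2506 0.1719] yaw -7.2 q6 0.4 turn [ 0.02 -0.03  0.  ] shift [-14.88  -2.98   0.17]
tcp [0.624  0.2506 0.1719] yaw -7.2 q6 0.4 turn [-1.000e-02 -4.000e-02  1.035e+01] shift [-4.83 14.39  2.8 ]
```

>>> servo_tool(rows=[[-0.6, -0.12, 0, 0, 0, 0, 0.1], [-1, -0.2, 0, 0, 0, 0, 0.1], [-1, -0.2, 0, 0, 0, 0, 0.1], [-1, -0.2, 0, 0, 0, 0, 0.1], [-1, -0.2, 0, 0, 0, 0, 0.1], [-1, -0.2, 0, 0, 0, 0, 0.1], [-1, -0.2, 0, 0, 0, 0, 0.1], [-1, -0.2, 0, 0, 0, 0, 0.1], [-1, -0.2, 0, 0, 0, 0, 0.1], [-1, -0.2, 0, 0, 0, 0, 0.1], [-1, -0.2, 0, 0, 0, 0, 0.1], [-1, -0.2, 0, 0, 0, 0, 0.1]])

```text
clock: 33.25
tool_pos: [0.4704, -0.1989, 0.1661]
ee_rot: [0.75, 0.661, -0.0, -0.003]
contact_force: [-0.0, -0.5, -0.9]
finger_gap: 0.0262
gripper_force: 41.4
```

>>> servo_tool(rows=[[-1, -0.2, 0, 0, 0, 0, 0.1], [-1, -0.2, 0, 0, 0, 0, 0.1], [-0.9, -0.2, 0, 0, 0, 0, 0.1], [-0.38, 0, 0, 0, 0, 0.35, 0.1], [0, 0, 0, 0, 0, 1, 0.1], [0, 0, 0, 0, 0, 1, 0.1], [0, 0, 0, 0, 0, 1, 0.1], [0, 0, 0, 0, 0, 1, 0.1], [0, 0, 0, 0, 0, 1, 0.1]])

```text
clock: 34.15
tool_pos: [0.4319, -0.3239, 0.1662]
ee_rot: [0.941, 0.339, -0.001, -0.003]
contact_force: [0.6, 0.2, -1.1]
finger_gap: 0.026
gripper_force: 41.4
```

>>> servo_tool(rows=[[0, 0, 0, 0, 0, 1, 0.1], [0, 0, 0, 0, 0, 1, 0.1], [0, 0, 0, 0, 0, 1, 0.1], [0, 0, 0, 0, 0, 1, 0.1], [0, 0, 0, 0, 0, 1, 0.1], [0, 0, 0, 0, 0, 0, 0.1], [0, 0, 0, 0, 0, 0, 0.1]])

```text
clock: 34.85
tool_pos: [0.4321, -0.3245, 0.1668]
ee_rot: [1.0, 0.001, -0.001, -0.002]
contact_force: [0.6, -1.0, -0.3]
finger_gap: 0.0264
gripper_force: 41.4
```

Run:
```python
from h import *
plan([.431,-.323,.06],90)
```

```text
tcp [ 0.4321 -0.3245  0.1668] yaw -89.9 q6 0.79 turn [-0.03  0.02  0.02] shift [-0.03 -0.04  2.67]
```

>>> servo_tool(rows=[[0, 0, 0.4, 0, 0, 0, 0.1], [0, 0, 0.9, 0, 0, 0, 0.1], [0, 0, 0.9, 0, 0, 0, 0.1], [0, 0, 0.45, 0, 0, 0, 0.1], [0, 0, 0, 0, 0, 0, 0.1], [0, 0, 0, 0, 0, 0, 0.1], [0, 0, 0, 0, 0, 0, 0.5], [0, 0, 0, 0, 0, 0, 0.5], [0, 0, 0, 0, 0, 0, 0.5]])

```text
clock: 35.75
tool_pos: [0.4333, -0.3262, 0.0636]
ee_rot: [1.0, 0.0, 0.001, -0.0]
contact_force: [0.3, -0.7, 0.3]
finger_gap: 0.043
gripper_force: 0.0
```

>>> servo_tool(rows=[[0, 0, -0.6, 0, 0, 0, 0.5], [0, 0, -0.9, 0, 0, 0, 0.5], [0, 0, -0.9, 0, 0, 0, 0.5], [0, 0, -0.9, 0, 0, 0, 0.5], [-0.4, 0, 0, 0, 0, 0, 0.5], [-0.9, 0, 0, 0, 0, 0, 0.4], [-0.7, -0.7, 0, 0, 0, 0, 0.4], [0, -0.9, 0, 0, 0, 0, 0.4], [0, -0.9, 0, 0, 0, 0, 0.4], [0, -0.6, 0, 0, 0, 0, 0.4], [0, 0, 0, 0, 0, 0, 0.4], [0, 0, 0, 0, 0, 0, 0.4]])

```text
clock: 36.95
tool_pos: [0.3524, -0.2016, 0.1944]
ee_rot: [1.0, 0.0, -0.0, -0.001]
contact_force: [0.1, -0.2, 0.4]
finger_gap: 0.034
gripper_force: 0.0
```

```bash
python3 - <<'E'
from h import *
print(manip.get_state()["tool_pos"])
t=manip.read_camera("top"); s=manip.read_camera("side")
a=cv2.resize(t[180:320,110:445],(800,334),interpolation=cv2.INTER_CUBIC)
b=cv2.resize(s[130:360,150:400],(290,266))
b2=cv2.resize(s[140:260,150:350],(440,264))
c=np.zeros((600,800,3),np.uint8); c[:334]=a; c[334:,:290]=b; c[336:,300:740]=b2
cv2.imwrite("pics/c3.png",c)
E
python3 find.py
```

```text
[ 0.35238733 -0.20164643  0.19442215]
97 world [ 0.573  -0.0172] rect [46. 19.] yaw -12.700000000000003
100 world [ 0.5102 -0.0039] rect [46. 20.] yaw -12.0
500 world [0.4329 0.0993] rect [84. 94.] yaw 13.5
1297 world [ 0.4306 -0.349 ] rect [147.  89.] yaw -0.7999999999999972
```

View pics/c3.png

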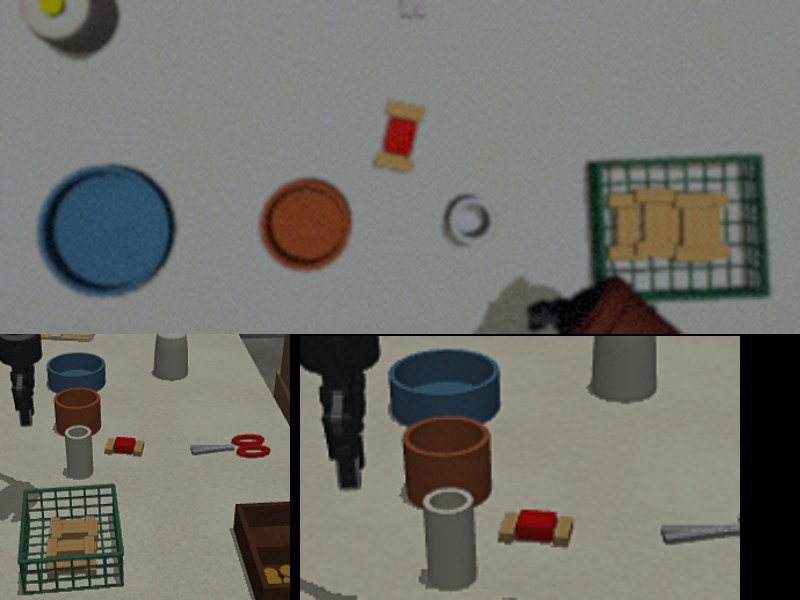

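All five winders lie in the basket, with the second layer at about 36 mm, under the 75 mm rim. The red winder and scissors haven't moved. Next is nesting the pots, so I'll refine their positions first.

```bash
cat > fit.py <<'E'
from h import *
from scipy.optimize import minimize
def hull(m,x,y,h,r,shape,z0=0):
    a=np.linspace(0,2*np.pi,48); P=[[x+r*np.cos(t),y+r*np.sin(t),z] for z in (z0,h) for t in a]
    q=np.array([proj(None,p,m) for p in P]); im=np.zeros((shape[0]*4,shape[1]*4),np.uint8)
    cv2.fillConvexPoly(im,cv2.convexHull((q*4+1.5).astype(np.float32)).astype(np.int32),1); return cv2.resize(im*255,shape[::-1],interpolation=cv2.INTER_AREA)/255.
def fit(m,mask,x,y,h,r,z0=0):
    f=lambda p:np.abs(hull(m,p[0],p[1],h,r,mask.shape,z0)-mask).sum()
    o=minimize(f,[x,y],method="Nelder-Mead",options=dict(initial_simplex=[[x,y],[x+.008,y],[x,y+.008]],xatol=2e-4)); return o.x,o.fun,mask.sum()
def mask(img,lo,hi,box):
    k=cv2.inRange(cv2.cvtColor(img,cv2.COLOR_BGR2HSV),lo,hi); q=np.zeros_like(k); u0,v0,u1,v1=box; q[v0:v1,u0:u1]=k[v0:v1,u0:u1]
    c=max(cv2.findContours(q,cv2.RETR_EXTERNAL,cv2.CHAIN_APPROX_NONE)[0],key=cv2.contourArea); o=np.zeros_like(k); cv2.fillPoly(o,[cv2.convexHull(c)],1); return o.astype(float)
E
python3 - <<'E'
from fit import *
t=manip.read_camera("top"); m=manip.camera_model("top")
print("L",fit(m,mask(t,(95,80,30),(125,255,255),(110,230,200,320)),.425,.344,.06,.08))
M=mask(t,(0,90,40),(14,255,255),(205,240,275,305))
for h in (.07,.082,.09): print("M",h,fit(m,M,.441,.1016,h,.055))
sd=manip.read_camera("side");ms=manip.camera_model("side")
Ls=mask(sd,(95,80,20),(125,255,255),(170,130,260,200))
print("L side",fit(ms,Ls,.425,.344,.06,.08))
plan([.441,.1016,.2],90)
E
```

```text
L (array([0.42486725, 0.34907347]), np.float64(150.44313725490196), np.float64(2436.0))
M 0.07 (array([0.43278661, 0.10353337]), np.float64(51.78431372549019), np.float64(1139.0))
M 0.082 (array([0.43353117, 0.10330718]), np.float64(72.78823529411765), np.float64(1139.0))
M 0.09 (array([0.43354485, 0.10315785]), np.float64(88.34901960784313), np.float64(1139.0))
L side (array([0.42496143, 0.35811792]), np.float64(136.80392156862746), np.float64(1550.0))
tcp [ 0.3526 -0.2025  0.1944] yaw -90.1 q6 0.88 turn [-0.02  0.01 -0.01] shift [ 2.21 -7.6  -0.14]
```

>>> servo_tool(rows=[[0.2, -0.6, 0, 0, 0, 0, 0.4], [0.28, -0.95, 0, 0, 0, 0, 0.4], [0.28, -0.95, 0, 0, 0, 0, 0.4], [0.28, -0.95, 0, 0, 0, 0, 0.4], [0.28, -0.95, 0, 0, 0, 0, 0.4], [0.28, -0.95, 0, 0, 0, 0, 0.4], [0.28, -0.95, 0, 0, 0, 0, 0.4], [0.28, -0.95, 0, 0, 0, 0, 0.4], [0, -0.35, 0, 0, 0, 0, 0.4], [0, 0, 0, 0, 0, 0, 0.4], [0, 0, 0, 0, 0, 0, 0.4]])

```text
clock: 38.3
tool_pos: [0.4391, 0.1018, 0.1948]
ee_rot: [1.0, 0.0, -0.001, -0.001]
contact_force: [0.3, 0.2, 0.4]
finger_gap: 0.0342
gripper_force: 0.0
```

Run:
```python
from fit import *
plan([.441,.1016,.2],90)
m=manip.camera_model("wrist"); w=manip.read_camera("wrist"); np.savez("w3.npz",w=w,K=m["camera_matrix"],E=m["extrinsics"])
a=np.linspace(0,2*np.pi,60)
for (x,y),c in (((.4355,.1025),(0,255,0)),((.441,.1016),(255,0,0))):
    for r in (.055,.047):
        cv2.polylines(w,[np.array([proj(0,[x+r*np.cos(t),y+r*np.sin(t),.082],m) for t in a]).round().astype(np.int32)],True,c,1)
cv2.imwrite("pics/w3.png",w)
```

```text
tcp [0.4391 0.1018 0.1948] yaw -90.0 q6 1.64 turn [-0.01  0.01  0.  ] shift [ 0.05  0.01 -0.13]
```

View pics/w3.png

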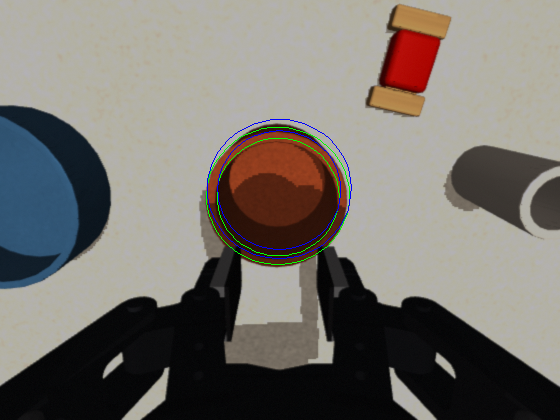

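The green circle (x = .4355) fits the rim, which spans columns 207–347 and rows 125–267. The blue circle sits too far forward. I'll refine with a numeric fit.

Run:
```python
from fit import *
d=np.load("w3.npz"); m=dict(camera_matrix=d["K"],extrinsics=d["E"]); w=d["w"]
M=mask(w,(0,90,15),(14,255,255),(195,110,360,275))
for h in (.075,.08,.082,.085,.09): print(h,fit(m,M,.4355,.1025,h,.055))
```

```text
0.075 (array([0.4307915, 0.1038877]), np.float64(535.1372549019609), np.float64(15593.0))
0.08 (array([0.43192759, 0.10377471]), np.float64(141.2), np.float64(15593.0))
0.082 (array([0.43228925, 0.10386863]), np.float64(265.7019607843137), np.float64(15593.0))
0.085 (array([0.43249937, 0.10380228]), np.float64(605.0901960784314), np.float64(15593.0))
0.09 (array([0.43255131, 0.1037069 ]), np.float64(1207.2392156862743), np.float64(15593.0))
```

>>> servo_tool(rows=[[0, -0.5, 0, 0, 0, 0, 0.4], [0, -0.9, 0, 0, 0, 0, 0.4], [0, -0.9, 0, 0, 0, 0, 0.4], [0, -0.9, 0, 0, 0, 0, 0.4], [0, -0.9, 0, 0, 0, 0, 0.4], [0, -0.9, 0, 0, 0, 0, 0.4], [-0.3, -0.8, 0, 0, 0, 0, 0.4], [0, -0.3, 0, 0, 0, 0, 0.4], [0, 0, 0, 0, 0, 0, 0.4], [0, 0, 0, 0, 0, 0, 0.4]])

```text
clock: 39.35
tool_pos: [0.4276, 0.3449, 0.1956]
ee_rot: [1.0, -0.001, -0.001, -0.001]
contact_force: [-0.1, 0.4, 0.4]
finger_gap: 0.0338
gripper_force: 0.0
```

Run:
```python
from fit import *
m=manip.camera_model("wrist"); w=manip.read_camera("wrist"); cv2.imwrite("pics/w4.png",w)
M=mask(w,(95,60,15),(125,255,255),(130,60,440,300))
ys,xs=np.nonzero(M); print(xs.min(),xs.max(),ys.min(),ys.max())
M[:,:]=M
for h in (.055,.06,.065): print(h,fit(m,M,.425,.35,h,.08))
plan([.4327,.1036-.051,.19],90)
```

```text
177 366 92 276
0.055 (array([0.42352087, 0.35075158]), np.float64(505.1490196078432), np.float64(27771.0))
0.06 (array([0.42385545, 0.3506647 ]), np.float64(401.46274509803925), np.float64(27771.0))
0.065 (array([0.4236984 , 0.35004603]), np.float64(1317.105882352941), np.float64(27771.0))
tcp [0.4277 0.3447 0.1956] yaw -90.1 q6 2.12 turn [-0.01  0.01 -0.01] shift [0.13 7.3  0.14]
```

>>> servo_tool(rows=[[0.03, 0.5, 0, 0, 0, 0, 0.4], [0.02, 0.9, 0, 0, 0, 0, 0.4], [0.02, 0.9, 0, 0, 0, 0, 0.4], [0.02, 0.9, 0, 0, 0, 0, 0.4], [0.02, 0.9, 0, 0, 0, 0, 0.4], [0.02, 0.9, 0, 0, 0, 0, 0.4], [0, 0.9, 0, 0, 0, 0, 0.4], [0, 0.9, 0, 0, 0, 0, 0.4], [0, 0.5, 0.14, 0, 0, 0, 0.4], [0, 0, 0, 0, 0, 0, 0.4], [0, 0, 0, 0, 0, 0, 0.4]])

```text
clock: 40.5
tool_pos: [0.4319, 0.0534, 0.1894]
ee_rot: [1.0, -0.002, -0.001, -0.002]
contact_force: [-0.4, -0.1, 0.1]
finger_gap: 0.0342
gripper_force: 0.0
```

Run:
```python
from h import *
plan([.4327,.1036-.051,.061],90)
```

```text
tcp [0.4319 0.0534 0.1894] yaw -90.2 q6 1.53 turn [-0.02  0.01 -0.02] shift [0.02 0.02 3.21]
```

>>> servo_tool(rows=[[0.02, 0.02, 0.5, 0, 0, -0.02, 0.4], [0, 0, 0.7, 0, 0, 0, 0.4], [0, 0, 0.7, 0, 0, 0, 0.4], [0, 0, 0.6, 0, 0, 0, 0.4], [0, 0, 0.4, 0, 0, 0, 0.4], [0, 0, 0.2, 0, 0, 0, 0.4], [0, 0, 0.1, 0, 0, 0, 0.4], [0, 0, 0, 0, 0, 0, 0.4], [0, 0, 0, 0, 0, 0, 0.4]], squeeze=60)

```text
clock: 41.4
tool_pos: [0.4338, 0.0541, 0.0623]
ee_rot: [1.0, 0.001, 0.0, -0.001]
contact_force: [0.1, -0.0, 0.3]
finger_gap: 0.0344
gripper_force: 0.0
```

>>> servo_tool(rows=[[0, 0, 0, 0, 0, 0, 0.25], [0, 0, 0, 0, 0, 0, 0.18], [0, 0, 0, 0, 0, 0, 0.1], [0, 0, 0, 0, 0, 0, 0], [0, 0, 0, 0, 0, 0, 0], [0, 0, 0, 0, 0, 0, 0]])

```text
clock: 42.0
tool_pos: [0.4334, 0.054, 0.062]
ee_rot: [1.0, 0.001, -0.0, -0.001]
contact_force: [-0.4, 0.7, 4.9]
finger_gap: 0.0065
gripper_force: 60.4
```

>>> servo_tool(rows=[[0, 0, -0.1, 0, 0, 0, 0], [0, 0, -0.2, 0, 0, 0, 0], [0, 0, -0.4, 0, 0, 0, 0], [0, 0, -0.6, 0, 0, 0, 0], [0, 0, -0.6, 0, 0, 0, 0], [0, 0, -0.4, 0, 0, 0, 0], [0, 0, 0, 0, 0, 0, 0], [0, 0, 0, 0, 0, 0, 0]])

```text
clock: 42.8
tool_pos: [0.4325, 0.0536, 0.153]
ee_rot: [1.0, 0.001, -0.001, -0.001]
contact_force: [0.1, 0.3, -3.1]
finger_gap: 0.0069
gripper_force: 59.2
```

Run:
```python
from h import *
plan([.4242,.350-.051,.16],90)
s=manip.get_state(); print(s["torque"],s["contact_force"])
cv2.imwrite("pics/s5.png",cv2.resize(manip.read_camera("side")[60:280,130:420],(790,600)))
```

```text
tcp [0.4325 0.0536 0.153 ] yaw -89.9 q6 1.53 turn [-0.02  0.01  0.02] shift [-0.21 -6.13 -0.18]
[-0.11871126  0.06563506 -0.00666274] [ 0.05732615  0.30851743 -3.10698683]
```

View pics/s5.png

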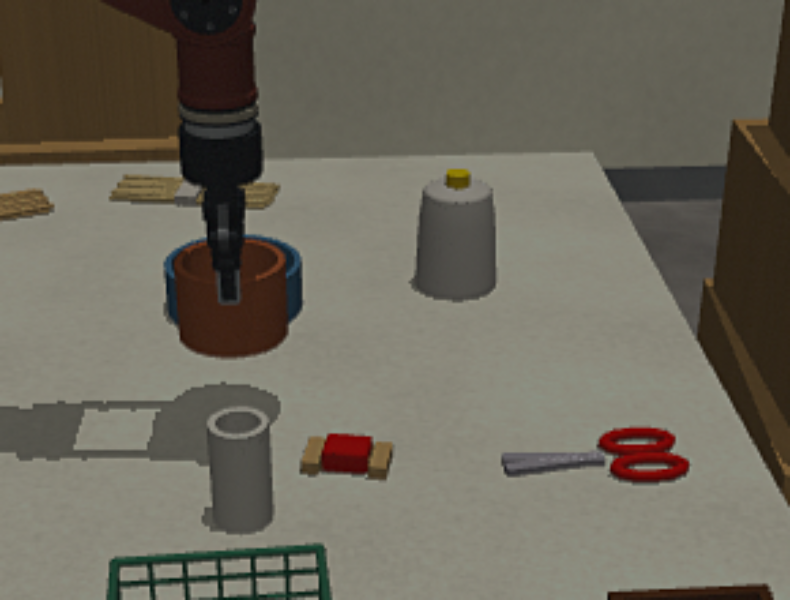

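The pot hangs upright from its rim at (232,290), with its base at about 91 mm, clear of the blue pot's rim. I'll carry it over slowly.

>>> servo_tool(rows=[[-0.02, -0.3, -0.1, 0, 0, 0, 0], [-0.02, -0.5, -0.1, 0, 0, 0, 0], [-0.02, -0.6, 0, 0, 0, 0, 0], [-0.02, -0.6, 0, 0, 0, 0, 0], [-0.02, -0.6, 0, 0, 0, 0, 0], [-0.02, -0.6, 0, 0, 0, 0, 0], [-0.02, -0.6, 0, 0, 0, 0, 0], [-0.02, -0.6, 0, 0, 0, 0, 0], [-0.02, -0.6, 0, 0, 0, 0, 0], [-0.02, -0.6, 0, 0, 0, 0, 0], [-0.01, -0.35, 0, 0, 0, 0, 0], [0, -0.18, 0, 0, 0, 0, 0]])

```text
clock: 44.05
tool_pos: [0.4229, 0.3, 0.1612]
ee_rot: [1.0, 0.002, -0.001, -0.001]
contact_force: [-0.5, -0.2, -2.9]
finger_gap: 0.0068
gripper_force: 59.2
```

>>> servo_tool(rows=[[0, 0, 0, 0, 0, 0, 0], [0, 0, 0, 0, 0, 0, 0], [0, 0, 0, 0, 0, 0, 0]])

```text
clock: 44.35
tool_pos: [0.4239, 0.298, 0.1619]
ee_rot: [1.0, 0.001, -0.001, -0.001]
contact_force: [1.1, 0.2, -3.0]
finger_gap: 0.0065
gripper_force: 59.2
```

Run:
```python
from h import *
plan([.4242,.299,.07],90)
m=manip.camera_model("wrist"); w=manip.read_camera("wrist")
a=np.linspace(0,2*np.pi,80); s=manip.get_state()["tool_pos"]
for x,y,z,r,c in ((.4242,.35,.06,.08,(0,255,0)),(s[0],s[1]+.051,s[2]+.020,.055,(255,0,0))):
    cv2.polylines(w,[np.array([proj(0,[x+r*np.cos(t),y+r*np.sin(t),z],m) for t in a]).round().astype(np.int32)],True,c,1)
cv2.imwrite("pics/w6.png",w)
```

```text
tcp [0.4239 0.298  0.1619] yaw -89.9 q6 2.04 turn [-0.02  0.01  0.01] shift [ 0.01 -0.03  2.3 ]
```

View pics/w6.png

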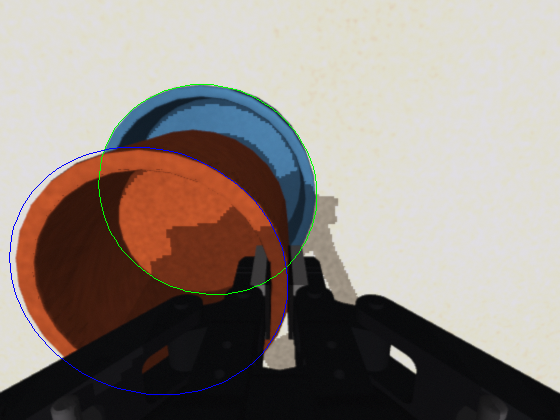

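The green circle matches the blue rim, and the pot's outline sits centred over it. I'll lower it, slowing near the floor.

>>> servo_tool(rows=[[0, 0, 0.2, 0, 0, 0, 0], [0, 0, 0.4, 0, 0, 0, 0], [0, 0, 0.4, 0, 0, 0, 0], [0, 0, 0.4, 0, 0, 0, 0], [0, 0, 0.3, 0, 0, 0, 0], [0, 0, 0.2, 0, 0, 0, 0], [0, 0, 0.1, 0, 0, 0, 0], [0, 0, 0, 0, 0, 0, 0], [0, 0, 0, 0, 0, 0, 0]])

```text
clock: 45.3
tool_pos: [0.4244, 0.2994, 0.0827]
ee_rot: [1.0, 0.001, 0.0, -0.002]
contact_force: [0.2, -0.8, -1.5]
finger_gap: 0.0068
gripper_force: 59.2
```

>>> servo_tool(rows=[[0, 0, 0.05, 0, 0, 0, 0], [0, 0, 0.05, 0, 0, 0, 0], [0, 0, 0.05, 0, 0, 0, 0], [0, 0, 0.03, 0, 0, 0, 0], [0, 0, 0, 0, 0, 0, 0], [0, 0, 0, 0, 0, 0, 0]])

```text
clock: 45.9
tool_pos: [0.4238, 0.2991, 0.0748]
ee_rot: [1.0, 0.001, -0.001, -0.001]
contact_force: [-0.4, -0.4, -2.1]
finger_gap: 0.0066
gripper_force: 59.2
```

>>> servo_tool(rows=[[0, 0, 0.03, 0, 0, 0, 0], [0, 0, 0.03, 0, 0, 0, 0], [0, 0, 0.02, 0, 0, 0, 0], [0, 0, 0, 0, 0, 0, 0], [0, 0, 0, 0, 0, 0, 0]])

```text
clock: 46.4
tool_pos: [0.4238, 0.2991, 0.0716]
ee_rot: [1.0, 0.001, -0.001, -0.001]
contact_force: [-0.1, 0.2, -3.7]
finger_gap: 0.0066
gripper_force: 59.2
```

>>> servo_tool(rows=[[0, 0, 0.02, 0, 0, 0, 0], [0, 0, 0.02, 0, 0, 0, 0], [0, 0, 0, 0, 0, 0, 0], [0, 0, 0, 0, 0, 0, 0]])

```text
clock: 46.8
tool_pos: [0.4239, 0.2992, 0.0702]
ee_rot: [1.0, 0.001, -0.0, -0.001]
contact_force: [-0.7, 0.1, -2.8]
finger_gap: 0.0068
gripper_force: 59.2
```

>>> servo_tool(rows=[[0, 0, 0.02, 0, 0, 0, 0], [0, 0, 0.02, 0, 0, 0, 0], [0, 0, 0, 0, 0, 0, 0], [0, 0, 0, 0, 0, 0, 0]])

```text
clock: 47.2
tool_pos: [0.4239, 0.2992, 0.07]
ee_rot: [1.0, 0.001, -0.001, -0.001]
contact_force: [-2.9, -2.1, 7.0]
finger_gap: 0.0068
gripper_force: 60.7
```

>>> servo_tool(rows=[[0, 0, 0.02, 0, 0, 0, 0], [0, 0, 0.01, 0, 0, 0, 0], [0, 0, 0, 0, 0, 0, 0], [0, 0, 0, 0, 0, 0, 0]])

```text
clock: 47.6
tool_pos: [0.424, 0.2992, 0.07]
ee_rot: [1.0, 0.001, -0.001, -0.001]
contact_force: [-7.7, -3.7, 15.5]
finger_gap: 0.0064
gripper_force: 61.8
```

It touched down at TCP .070, so the base is on the 8 mm floor. I'll relieve the push, open and rise.

>>> servo_tool(rows=[[0, 0, -0.05, 0, 0, 0, 0], [0, 0, 0, 0, 0, 0, 0], [0, 0, 0, 0, 0, 0, 0.15], [0, 0, 0, 0, 0, 0, 0.25], [0, 0, 0, 0, 0, 0, 0.3], [0, 0, 0, 0, 0, 0, 0.3], [0, 0, -0.3, 0, 0, 0, 0.3], [0, 0, -0.8, 0, 0, 0, 0.3], [0, 0, -0.9, 0, 0, 0, 0.3], [0, 0, -0.9, 0, 0, 0, 0.3], [0, 0, -0.5, 0, 0, 0, 0.3], [0, 0, 0, 0, 0, 0, 0.3]])

```text
clock: 48.8
tool_pos: [0.4268, 0.3003, 0.2106]
ee_rot: [1.0, 0.001, 0.004, -0.004]
contact_force: [0.2, 0.9, 0.5]
finger_gap: 0.0258
gripper_force: 0.0
```

Run:
```python
from h import *
plan([.445,-.02,.2],90)
```

```text
tcp [0.4268 0.3003 0.2106] yaw -89.8 q6 2.04 turn [-0.05 -0.06  0.02] shift [0.46 8.01 0.27]
```

>>> servo_tool(rows=[[0, -0.6, -0.2, 0, 0, 0, 0.3], [0, -0.65, -0.2, 0, 0, 0, 0.3], [0, 0, 0, 0, 0, 0, 0.3], [0, 0, 0, 0, 0, 0, 0.3]])

```text
clock: 49.2
tool_pos: [0.4232, 0.3484, 0.2203]
ee_rot: [1.0, 0.002, -0.001, -0.001]
contact_force: [0.1, 0.1, 0.2]
finger_gap: 0.0256
gripper_force: 0.0
```

Run:
```python
from fit import *
m=manip.camera_model("wrist"); w=manip.read_camera("wrist"); cv2.imwrite("pics/w7.png",w)
M=mask(w,(0,90,15),(14,255,255),(170,60,400,300))
for h in (.086,.09,.094): print(h,fit(m,M,.424,.35,h,.055,.062))
L=mask(w,(95,60,15),(125,255,255),(100,40,460,300)); print(fit(m,L,.424,.35,.06,.08))
plan([.445,-.089,.23],90)
```

```text
0.086 (array([0.42281683, 0.34910747]), np.float64(376.79607843137256), np.float64(14015.0))
0.09 (array([0.42386666, 0.34882005]), np.float64(208.2549019607843), np.float64(14015.0))
0.094 (array([0.42497959, 0.3487023 ]), np.float64(471.0509803921568), np.float64(14015.0))
(array([0.42379345, 0.3508494 ]), np.float64(366.85490196078433), np.float64(24138.0))
tcp [0.4231 0.3479 0.22  ] yaw -89.8 q6 2.13 turn [-0.01  0.02  0.02] shift [ 0.55 10.92 -0.25]
```

View pics/w7.png

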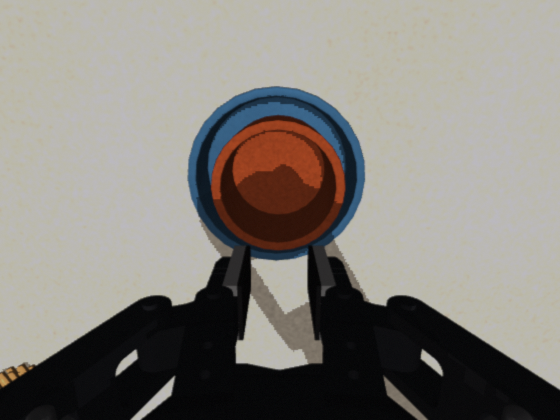

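The middle pot is seated in the largest: centre (278,184), rim at 90 mm, and the largest has not moved. Now the small pot.

>>> servo_tool(rows=[[0.04, 0.6, -0.05, 0, 0, 0, 0.7], [0.05, 1, -0.02, 0, 0, 0, 0.85], [0.05, 1, 0, 0, 0, 0, 0.85], [0.05, 1, 0, 0, 0, 0, 0.85], [0.05, 1, 0, 0, 0, 0, 0.85], [0.05, 1, 0, 0, 0, 0, 0.85], [0.05, 1, 0, 0, 0, 0, 0.85], [0.05, 1, 0, 0, 0, 0, 0.85], [0.05, 1, 0, 0, 0, 0, 0.85], [0.05, 1, 0, 0, 0, 0, 0.85], [0.05, 0.9, 0, 0, 0, 0, 0.85], [0.01, 0.42, 0, 0, 0, 0, 0.85]])

```text
clock: 50.45
tool_pos: [0.4457, -0.0912, 0.222]
ee_rot: [1.0, -0.001, -0.001, -0.001]
contact_force: [0.5, 0.4, -0.2]
finger_gap: 0.0726
gripper_force: 0.0
```

>>> servo_tool(rows=[[0, 0, 0, 0, 0, 0, 0.85], [0, 0, 0, 0, 0, 0, 0.85]])

```text
clock: 50.65
tool_pos: [0.4459, -0.0882, 0.2221]
ee_rot: [1.0, 0.0, -0.001, -0.002]
contact_force: [0.7, 0.3, 0.7]
finger_gap: 0.0726
gripper_force: 0.0
```

Run:
```python
from fit import *
m=manip.camera_model("wrist"); w=manip.read_camera("wrist"); np.savez("w8.npz",w=w,K=m["camera_matrix"],E=m["extrinsics"])
plan([.445,-.089,.08],90); print(manip.get_state()["finger_gap"])
a=np.linspace(0,2*np.pi,60)
for r in (.028,.02): cv2.polylines(w,[np.array([proj(0,[.445+r*np.cos(t),-.089+r*np.sin(t),.104],m) for t in a]).round().astype(np.int32)],True,(0,255,0),1)
c=cv2.resize(w[90:270,160:400],(800,600),interpolation=cv2.INTER_CUBIC); cv2.imwrite("pics/w8.png",c)
```

```text
tcp [ 0.4461 -0.0877  0.2222] yaw -89.9 q6 1.22 turn [-0.03  0.02  0.01] shift [-0.03  0.03  3.56]
0.07274467850294679
```

View pics/w8.png

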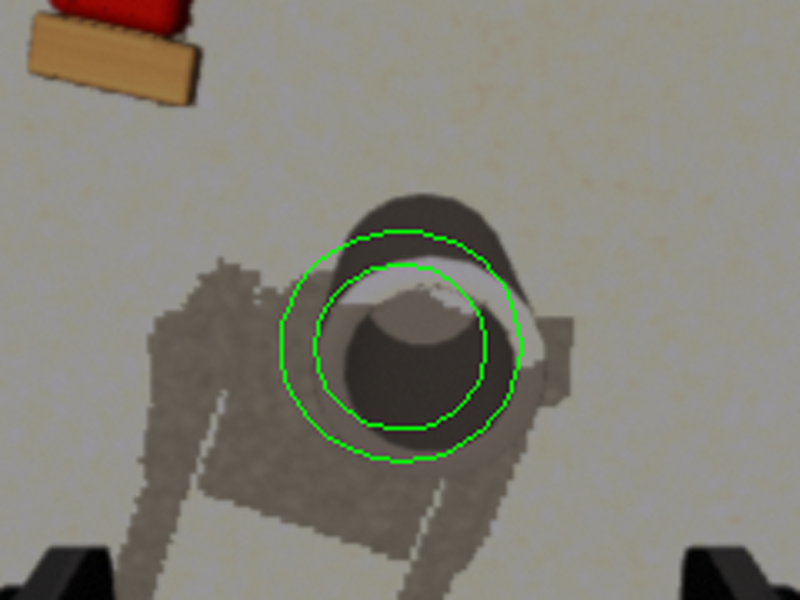

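The rim centre in the crop is about (429,367), right of and below the first guess at (401,346).

Run:
```python
from h import *
d=np.load("w8.npz"); m=dict(camera_matrix=d["K"],extrinsics=d["E"])
u,v=160+429*.3,90+367*.3
p=at(0,u,v,.104,m); print(p,at("top",307.4,272.8,.104))
print(tri(ray(0,u,v,m),ray("top",307.4,272.8),ray("side",312*.7,307*.7)))
plan([*p[:2],.08],90)
```

```text
[ 0.44022805 -0.09600633  0.104     ] [ 0.43933001 -0.09514715  0.104     ]
(array([ 0.44111818, -0.09565236,  0.10339823]), [0.0011, 0.0019, 0.0028])
tcp [ 0.4461 -0.0877  0.2222] yaw -89.9 q6 1.22 turn [-0.03  0.02  0.01] shift [-0.15  0.21  3.56]
```

>>> servo_tool(rows=[[-0.15, 0.21, 0, 0, 0, 0, 0.85], [0, 0, 0.5, 0, 0, 0, 0.85], [0, 0, 0.7, 0, 0, 0, 0.85], [0, 0, 0.7, 0, 0, 0, 0.85], [0, 0, 0.7, 0, 0, 0, 0.85], [0, 0, 0.5, 0, 0, 0, 0.85], [0, 0, 0.3, 0, 0, 0, 0.85], [0, 0, 0.22, 0, 0, 0, 0.85], [0, 0, 0, 0, 0, 0, 0.85], [0, 0, 0, 0, 0, 0, 0.85]], squeeze=40)

```text
clock: 51.7
tool_pos: [0.4416, -0.0962, 0.0789]
ee_rot: [1.0, 0.001, 0.0, -0.001]
contact_force: [0.1, -0.2, 0.2]
finger_gap: 0.0727
gripper_force: 0.0
```

>>> servo_tool(rows=[[0, 0, 0, 0, 0, 0, 0.75], [0, 0, 0, 0, 0, 0, 0.7], [0, 0, 0, 0, 0, 0, 0.65], [0, 0, 0, 0, 0, 0, 0.5], [0, 0, 0, 0, 0, 0, 0.4], [0, 0, 0, 0, 0, 0, 0.4]])

```text
clock: 52.3
tool_pos: [0.4419, -0.0963, 0.0796]
ee_rot: [1.0, 0.001, 0.001, -0.001]
contact_force: [-1.4, 0.3, 5.5]
finger_gap: 0.0553
gripper_force: 41.2
```

>>> servo_tool(rows=[[0, 0, -0.1, 0, 0, 0, 0.4], [0, 0, -0.3, 0, 0, 0, 0.4], [0, 0, -0.6, 0, 0, 0, 0.4], [0, 0, -0.7, 0, 0, 0, 0.4], [0, 0, -0.7, 0, 0, 0, 0.4], [0, 0, -0.6, 0, 0, 0, 0.4], [0, 0, -0.3, 0, 0, 0, 0.4], [0, 0, 0, 0, 0, 0, 0.4], [0, 0, 0, 0, 0, 0, 0.4]])

```text
clock: 53.2
tool_pos: [0.4403, -0.0962, 0.2093]
ee_rot: [1.0, 0.001, -0.001, -0.002]
contact_force: [-0.7, 0.8, -2.8]
finger_gap: 0.0549
gripper_force: 43.1
```

Run:
```python
from h import *
plan([.424,.349,.21],90)
```

```text
tcp [ 0.4403 -0.0962  0.2093] yaw -89.9 q6 1.19 turn [-0.02  0.02  0.02] shift [ -0.41 -11.13  -0.02]
```

>>> servo_tool(rows=[[-0.03, -0.5, 0, 0, 0, 0, 0.4], [-0.04, -0.8, 0, 0, 0, 0, 0.4], [-0.04, -1, 0, 0, 0, 0, 0.4], [-0.04, -1, 0, 0, 0, 0, 0.4], [-0.04, -1, 0, 0, 0, 0, 0.4], [-0.04, -1, 0, 0, 0, 0, 0.4], [-0.04, -1, 0, 0, 0, 0, 0.4], [-0.04, -1, 0, 0, 0, 0, 0.4], [-0.04, -1, 0, 0, 0, 0, 0.4], [-0.04, -1, 0, 0, 0, 0, 0.4], [-0.02, -0.8, 0, 0, 0, 0, 0.4], [0, -0.6, 0, 0, 0, 0, 0.4]])

```text
clock: 54.4
tool_pos: [0.4216, 0.3329, 0.2086]
ee_rot: [1.0, 0.002, -0.003, -0.0]
contact_force: [1.1, -0.3, -1.8]
finger_gap: 0.0556
gripper_force: 43.2
```

>>> servo_tool(rows=[[0, -0.35, 0, 0, 0, 0, 0.4], [0, -0.08, 0, 0, 0, 0, 0.4], [0, 0, 0, 0, 0, 0, 0.4], [0, 0, 0, 0, 0, 0, 0.4], [0, 0, 0, 0, 0, 0, 0.4]])

```text
clock: 54.9
tool_pos: [0.4236, 0.3476, 0.2113]
ee_rot: [1.0, 0.001, -0.001, -0.001]
contact_force: [0.4, 0.3, -2.1]
finger_gap: 0.0555
gripper_force: 43.2
```

Run:
```python
from h import *
plan([.424,.349,.0956],90)
print(manip.get_state()["contact_force"])
```

```text
tcp [0.4236 0.3476 0.2113] yaw -89.9 q6 2.13 turn [-0.02  0.01  0.01] shift [ 0.01 -0.04  2.89]
[ 0.39863572  0.2515318  -2.14231296]
```

>>> servo_tool(rows=[[0, -0.04, 0.2, 0, 0, 0, 0.4], [0, 0, 0.4, 0, 0, 0, 0.4], [0, 0, 0.4, 0, 0, 0, 0.4], [0, 0, 0.4, 0, 0, 0, 0.4], [0, 0, 0.4, 0, 0, 0, 0.4], [0, 0, 0.4, 0, 0, 0, 0.4], [0, 0, 0.25, 0, 0, 0, 0.4], [0, 0, 0.1, 0, 0, 0, 0.4], [0, 0, 0.05, 0, 0, 0, 0.4], [0, 0, 0, 0, 0, 0, 0.4], [0, 0, 0, 0, 0, 0, 0.4]])

```text
clock: 56.0
tool_pos: [0.424, 0.351, 0.1083]
ee_rot: [1.0, 0.001, 0.0, -0.002]
contact_force: [-0.1, 0.1, -3.0]
finger_gap: 0.0552
gripper_force: 43.3
```

>>> servo_tool(rows=[[0, 0, 0.04, 0, 0, 0, 0.4], [0, 0, 0.04, 0, 0, 0, 0.4], [0, 0, 0.03, 0, 0, 0, 0.4], [0, 0, 0.02, 0, 0, 0, 0.4], [0, 0, 0, 0, 0, 0, 0.4], [0, 0, 0, 0, 0, 0, 0.4]])

```text
clock: 56.6
tool_pos: [0.4233, 0.3506, 0.1022]
ee_rot: [1.0, 0.001, -0.001, -0.001]
contact_force: [-0.3, 0.3, -1.4]
finger_gap: 0.0552
gripper_force: 43.3
```

>>> servo_tool(rows=[[0, 0, 0.04, 0, 0, 0, 0.4], [0, 0, 0.03, 0, 0, 0, 0.4], [0, 0, 0.03, 0, 0, 0, 0.4], [0, 0, 0.02, 0, 0, 0, 0.4], [0, 0, 0, 0, 0, 0, 0.4], [0, 0, 0, 0, 0, 0, 0.4]])

```text
clock: 57.2
tool_pos: [0.4233, 0.3506, 0.0974]
ee_rot: [1.0, 0.001, -0.001, -0.001]
contact_force: [0.5, -0.3, -2.6]
finger_gap: 0.0554
gripper_force: 43.3
```

>>> servo_tool(rows=[[0, 0, 0.02, 0, 0, 0, 0.4], [0, 0, 0.02, 0, 0, 0, 0.4], [0, 0, 0, 0, 0, 0, 0.4], [0, 0, 0, 0, 0, 0, 0.4]])

```text
clock: 57.6
tool_pos: [0.4233, 0.3506, 0.0958]
ee_rot: [1.0, 0.001, -0.001, -0.001]
contact_force: [-0.3, -0.2, -1.5]
finger_gap: 0.0555
gripper_force: 43.3
```

>>> servo_tool(rows=[[0, 0, 0.02, 0, 0, 0, 0.4], [0, 0, 0.015, 0, 0, 0, 0.4], [0, 0, 0, 0, 0, 0, 0.4], [0, 0, 0, 0, 0, 0, 0.4]])

```text
clock: 58.0
tool_pos: [0.4238, 0.3508, 0.0956]
ee_rot: [1.0, 0.001, -0.0, -0.001]
contact_force: [-1.5, -1.5, 5.9]
finger_gap: 0.0554
gripper_force: 43.8
```

>>> servo_tool(rows=[[0, 0, 0.015, 0, 0, 0, 0.4], [0, 0, 0, 0, 0, 0, 0.4], [0, 0, 0, 0, 0, 0, 0.4]])

```text
clock: 58.3
tool_pos: [0.424, 0.3509, 0.0956]
ee_rot: [1.0, 0.001, 0.0, -0.001]
contact_force: [-1.9, -0.9, 7.6]
finger_gap: 0.0556
gripper_force: 44.1
```

It has seated at exactly the predicted height. I'll relieve the push, open and rise straight up.

>>> servo_tool(rows=[[0, 0, -0.03, 0, 0, 0, 0.4], [0, 0, 0, 0, 0, 0, 0.4], [0, 0, 0, 0, 0, 0, 0.72], [0, 0, 0, 0, 0, 0, 0.8], [0, 0, 0, 0, 0, 0, 0.8], [0, 0, -0.2, 0, 0, 0, 0.8], [0, 0, -0.6, 0, 0, 0, 0.8], [0, 0, -0.9, 0, 0, 0, 0.8], [0, 0, -0.9, 0, 0, 0, 0.8], [0, 0, -0.6, 0, 0, 0, 0.8], [0, 0, 0, 0, 0, 0, 0.8]])

```text
clock: 59.4
tool_pos: [0.4263, 0.3522, 0.2289]
ee_rot: [1.0, 0.001, 0.004, -0.004]
contact_force: [0.2, 0.4, 0.4]
finger_gap: 0.068
gripper_force: 0.0
```

>>> servo_tool(rows=[[-0.3, 0.5, -0.3, 0, 0, 0, 0.8], [-0.3, 0.9, 0, 0, 0, 0, 0.8], [-0.3, 0.9, 0, 0, 0, 0, 0.8], [0, 0.9, 0, 0, 0, 0, 0.8], [0, 0.6, 0, 0, 0, 0, 0.8], [0, 0, 0, 0, 0, 0, 0.8], [0, 0, 0, 0, 0, 0, 0.8]])

```text
clock: 60.1
tool_pos: [0.3875, 0.198, 0.234]
ee_rot: [1.0, 0.001, -0.001, -0.002]
contact_force: [0.6, 1.4, 1.0]
finger_gap: 0.0684
gripper_force: 0.0
```

```bash
python3 - <<'E'
from h import *
t=manip.read_camera("top"); s=manip.read_camera("side")
a=cv2.resize(t[120:320,110:445],(503,300),interpolation=cv2.INTER_CUBIC)
b=cv2.resize(s[110:370,130:400],(312,300)); b2=cv2.resize(s[120:200,160:250],(338,300),interpolation=cv2.INTER_CUBIC)
c=np.zeros((600,800,3),np.uint8); c[:300,:503]=a; c[300:,:312]=b; c[300:,320:658]=b2
cv2.imwrite("pics/c9.png",c)
E
python3 find.py
```

```text
95 world [ 0.573  -0.0174] rect [46. 19.] yaw -12.299999999999997
97 world [ 0.5101 -0.0039] rect [46. 19.] yaw -11.299999999999997
180 world [0.429 0.335] rect [105.  59.] yaw -74.19999999999999
1281 world [ 0.4294 -0.3505] rect [ 92. 145.] yaw 2.9000000000000057
```

View pics/c9.png

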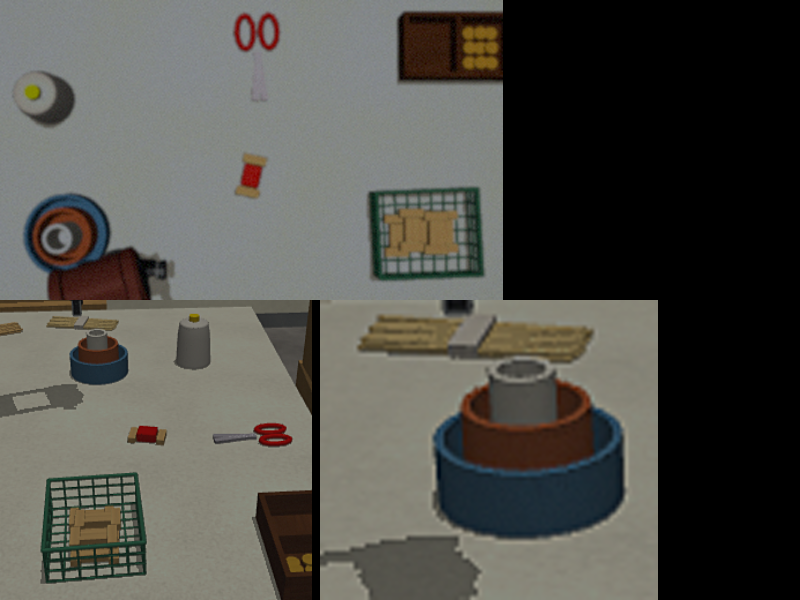

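The pots stand nested and upright at (530,440), all five winders are inside the basket, and the red winder, cone and scissors are where they started.

```bash
python3 -c "
from bench import manip
print(manip.close_job())"
```

```text
the job is handed in; nothing more can be done
None
```

The job is handed in at about 60 s: all five bare winders lie in the basket below its rim, the three pots are nested upright with the largest where it stood, and the red winder, cone and scissors are untouched.

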